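Stock the screwdriving carrier from the counter pit

TASK

Flip up the ring pull of the yellow flush hatch while the hatch is still shut, then swing the hatch wide open, put every gear head from the pit into a pocket of its own in the blue carrier while the carrier is still at its loading end, and then push the carrier along its rail until it clicks in at the station between the blue posts. Finish with the hatch fully shut again and its ring lying flat in its recess, and leave the other things on the counter where they are.

Things in the scene. Friction and masses are not known exactly. Their poses are not given: they have to be found in the camera images.
- pit_floor (a point): centre of the pit's floor, 6 mm above the counter. Pit 220 mm (x) by 168 mm (y) in a grey deck 280 x 240 x 80 mm; along its walls a flat rubber kerb 18 to 20 mm wide, 12 mm high, leaves a floor of 180 by 132 mm. Axes: x along the hatch's hinge, y from the hatch's free edge to its hinge, z up. The deck's outer faces lie at x = +-140 and y = -106, +134 mm of this point
- hatch (a joint): angle of the yellow hatch, rad: 0 shut (flush with the deck's top), grows as it swings up about its hinge on the deck's +y side, stop at 1.95 (leaning outwards). Stiff hinge: it stays where it is left and needs about 8 N at the ring to lift, about 5 N at the edge to push shut
- hatch_hinge (a point): middle of the hatch's hinge line, 20 mm beyond the pit's +y wall, on the hatch's outer (top) face; it turns with the hatch: x along the hinge, -y along the hatch to its free edge, z out of the outer face
- hatch_edge (a point): middle of the hatch's free edge, on its outer face, 186 mm from the hinge; axes as hatch_hinge. The hatch is 216 mm wide (along x) and 12 mm thick; the black recess for the ring, 120 mm (x) by 95 mm (y), 20 mm deep, 23 mm with its floor, begins 18 mm from this edge
- ring (a joint): angle of the ring pull to the hatch, rad: 0 lying flat in its recess, 1.57 standing square to the hatch, stop at 1.75. Light friction: it stays where it is left. Its hinge is nearer to the hatch's free edge, so the bar swings up and towards that edge
- ring_bar (a point): middle of the ring's grip bar: round steel, 8 mm thick, 64 mm long over all (48 mm clear between the ring's two arms), 45 mm from the ring's hinge; lying flat its axis is 8 mm below the hatch's top, with 12 mm free to the recess floor, 36 mm free beside it towards the hatch's hinge, 37 mm inside the ring and 28 mm beyond either arm
- ring_hinge (a point): middle of the ring's hinge, 28 mm from the hatch's free edge, 8 mm below the hatch's outer face
- carrier (a joint): travel of the carrier along its rail, m: 0 at the loading end, grows towards the station; the spring detent clicks in at 0.110, end stop at 0.145. Friction about 1.5 N, the detent about 5 N; the detent draws the carrier in from about 5 mm
- carrier_mid (a point): centre of the carrier's pocket floor. Blue carrier with four pockets in a row along its y, each 48 mm (x) by 42 mm (y), 12 mm deep, 45 mm apart, floor 34 mm above the counter. It travels towards -y of this frame. z up
- pocket1 (a point): centre of the floor of pocket 1, next to the push plate
- pocket2 (a point): the same, pocket 2
- pocket3 (a point): the same, pocket 3
- pocket4 (a point): the same, pocket 4, farthest from the push plate
- push_plate (a point): black upright plate on the carrier's +y end, 50 mm (x) by 8 mm (y), its top 44 mm above the pocket floor (78 mm above the counter); this point is on its middle plane, 14 mm below its top. Push it from its outer side
- station (a point): middle of the station, on the rail, between two blue posts with yellow marks (top 44 mm above the counter, 104 mm clear apart); carrier_mid comes over this point when the carrier is in the detent
- gear1_mid (a point): gear head 1: dark square flange 36 x 36 x 9 mm with a round brass body 30 mm in diameter on it, 42 mm high in all, 140 g; this point is its centre, half-way up; z along the body. It stands in the pit at first. May be absent
- gear2_mid (a point): gear head 2, alike. May be absent
- gear3_mid (a point): gear head 3, alike. May be absent
- gear4_mid (a point): gear head 4, alike. May be absent
- sleeve: bystander: black rubber sleeve lying on the counter, 110 mm long, 34 mm thick; origin under its middle
- bit_cup: bystander: blue cup, 60 mm in diameter, 60 mm high; origin under its middle
- anglehead: bystander: angle attachment, 135 mm long, 45 mm high; origin under its middle
- spanner: bystander: flat spanner on the counter; origin under its middle
- oil_can: bystander: yellow bottle, 50 mm in diameter, 110 mm high; origin under its middle

How it is judged (in metres and radians):
On the way, in this order (a step that is already met when the one before it is completed fails the run):
1. the ring stands up while the hatch is still shut (value of joint ring above 0.9 rad and value of joint hatch below 0.12 rad), for 0.05 s.
2. the hatch is wide open (value of joint hatch above 1.35 rad), for 0.2 s.
3. every gear head sits in a pocket, released, with the carrier still at its loading end (x of gear1_mid in the frame of carrier_mid between -0.02 and 0.02 m and y of gear1_mid in the frame of carrier_mid between -0.09 and 0.09 m and z of gear1_mid in the frame of carrier_mid between 0.01 and 0.027 m and contact force between each of gear1, gear2, gear3, gear4 and the fingers below 0.1 N and x of gear2_mid in the frame of carrier_mid between -0.02 and 0.02 m and y of gear2_mid in the frame of carrier_mid between -0.09 and 0.09 m and z of gear2_mid in the frame of carrier_mid between 0.01 and 0.027 m and x of gear3_mid in the frame of carrier_mid between -0.02 and 0.02 m and y of gear3_mid in the frame of carrier_mid between -0.09 and 0.09 m and z of gear3_mid in the frame of carrier_mid between 0.01 and 0.027 m and x of gear4_mid in the frame of carrier_mid between -0.02 and 0.02 m and y of gear4_mid in the frame of carrier_mid between -0.09 and 0.09 m and z of gear4_mid in the frame of carrier_mid between 0.01 and 0.027 m and value of joint carrier below 0.05 m), for 0.2 s.
4. the carrier is in the station's detent (value of joint carrier between 0.104 and 0.116 m), for 0.3 s.
At the end, for the whole second after the job is handed in: every gear head present sits down in a carrier pocket of its own (any way up), at rest; the carrier is in the detent (0.110 +- 0.006 m); the hatch is shut (under 0.05 rad) and its ring flat (under 0.2 rad) (all of step 4 and x of gear1_mid in the frame of carrier_mid between -0.02 and 0.02 m and y of gear1_mid in the frame of carrier_mid between -0.09 and 0.09 m and z of gear1_mid in the frame of carrier_mid between 0.01 and 0.027 m and contact force between each of gear1, gear2, gear3, gear4 and the fingers below 0.1 N and x of gear2_mid in the frame of carrier_mid between -0.02 and 0.02 m and y of gear2_mid in the frame of carrier_mid between -0.09 and 0.09 m and z of gear2_mid in the frame of carrier_mid between 0.01 and 0.027 m and x of gear3_mid in the frame of carrier_mid between -0.02 and 0.02 m and y of gear3_mid in the frame of carrier_mid between -0.09 and 0.09 m and z of gear3_mid in the frame of carrier_mid between 0.01 and 0.027 m and x of gear4_mid in the frame of carrier_mid between -0.02 and 0.02 m and y of gear4_mid in the frame of carrier_mid between -0.09 and 0.09 m and z of gear4_mid in the frame of carrier_mid between 0.01 and 0.027 m and value of joint hatch below 0.05 rad and value of joint ring below 0.2 rad and velocity of joint carrier below 0.01 m/s and linear speed of each of gear1, gear2, gear3, gear4 below 0.03 m/s); the robot touches nothing.
It fails at once if a bystander is pushed away more than 60 mm or knocked over (distance of any of sleeve, bit_cup, anglehead, spanner, oil_can from where it was at the start of the episode above 0.06 m or angle between any of bit_cup, oil_can's own z axis and vertical above 0.6 rad).
Of gear1, gear2, gear3, gear4 only 2 to 4 are there at a start; the rules pass over those that are not, and their reading is None.
At some moment in a run one of gear1, gear2, gear3, gear4 may be knocked a few centimetres aside while the robot is not near it.
Once in a run the grip may slacken for a moment while it holds something.
It also fails if it takes over 210 s, if anything falls off the work surface, if the arm or the gripper's body presses on something with over 40 N, if the wrist force passes 120 N, or if a joint passes its speed limit or range.

ROBOT

A 6-joint arm with a two-finger parallel gripper is mounted at the origin on the work surface. World frame = base frame: x ahead of the robot, y to its left, z up, the work surface at z = 0. Lengths are in mm, angles in rad, forces in N, time in s.
With the tool pointing down it reaches from about 425 to 1125 mm from the base axis. Payload 14.9 kg.
Tool frame: the origin (TCP) lies between the finger pads; the fingertips stand 11 mm ahead of it and the grasp point (between the pads) lies 8 mm behind it; z points along the fingers, y is the direction in which the jaws open and shut (so a half turn about z gives the same grasp; the last joint's range is limited). The gripper opens to 91 mm and grips with 3 to 60 N. Pads are 32 mm wide; open, the fingers measure 118 mm over their backs; the gripper's body (76 mm by 178 mm) begins 60 mm behind the grasp point.
Start: joints at [1.274, 0.379, 1.734, -0, 1.028, -0.033], TCP at [182.532, 675.796, 190.732] pointing down, gripper open.
Joint ranges: [-2.77, 2.77], [-0.74, 2.19], [0, 2.66], [-1.06, 4.2], [0.31, 2.87], [-3.08, 3.08]. Speed limits (rad/s): [1.89, 1.89, 2.39, 3.14, 3.14, 3.14].

INTERFACE

Orientations are given as a unit quaternion [w, x, y, z].
In Python, from bench import get_state, grab_frame, close_job gives the robot as it stands.
- The arm moves only by the tool jog_arm, never from a script. Its argument "moves" is a list that holds one entry, the list of rows, each a list of 7 numbers: the shift along the world's x, y, z normalised to -1 to 1, where 1 is 0.3 m, then the turn, a rotation vector about the world's x, y, z normalised to -1 to 1, where 1 is 60 degrees, then the closure in counts, from 0 (fully open) to 255 (shut). In form: [[[dx, dy, dz, rx, ry, rz, hand], ...]]. A call has 1 to 5 rows; each row is the pose to reach, as a shift and turn from the pose measured when the call began; what a row does not reach only later rows make up. A row lasts 1/12 s, in which the tool goes at most 41.7 mm and 7.16 degrees, less where a joint would pass 70% of its speed; a pose out of reach is approached as far as the arm can. A call with a number of a shift or a turn outside -1 to 1 is refused whole. A call with a gripper value outside its range is refused whole. The fingers move at their own pace and stop on an object; "force" is the grip in N (left out, the last holds). Time passes only in rows, so rows that repeat a pose let the fingers close. It gives the time, the measured TCP pose, the force and the opening at its end, in the units of the state.
- get_state(): the state, without advancing time (a new reading comes with each control period).
- grab_frame(name): name is "scene" or "side" or "wrist"; returns a dict with "image" (480x640x3 uint8, red, green, blue), "range_z" (480x640 float32, mm along the optical axis (not along the pixel's ray), 0 where there is no reading), "fx", "fy", "cx", "cy" (pixels), "R" (3x3) and "t" (3): a world point X has camera coordinates R X + t. Camera axes: x right, y down, z forward; pixel columns grow to the right and rows downward; lengths in mm; the calibration is good to about 2 mm. The wrist camera is an equidistant fisheye: a pixel r from the principal point sees the ray r / f radians off the axis. A picture is of the moment at which its call begins.
- close_job(): hands the job in, once; it reports no verdict.
The state is a dict: "time_s": time; "q": joint angles; "joint_vel": joint speeds; "joint_efforts": joint torques, N m; "tool_pos": TCP position; "tcp_rot": TCP orientation; "contact_force": force on the tool from outside, world axes, zero at the start; "torque": the same for the moment, N m; "grip_width": finger opening in mm.
Only numpy, scipy, OpenCV 4.12 (cv2) and the standard library are available. Lean on these libraries where they do the work, as an engineer would, in place of code of your own. Each camera call takes 0.05 s, during which the arm holds its last target. There are 200 camera calls.

## Working session

There is one attempt and no reset: what is moved stays moved. The work goes in short steps, Python scripts to look and compute and a tool call to move; the robot and the scene stay as the last step left them, time stands still between calls to the robot, and variables do not carry over. Pictures are saved under pics/ and viewed, about 12 in all and at most 16, crops included, and the job is handed in when it is done.

Besides the shell and the picture viewer there is one more tool, called after "Emit:" as name(argument=value, ...) on one line, values as JSON. jog_arm: Moves the arm, as the interface text tells. Scaled input: -1 to 1 covers 0.3 m each way for a shift and 60 degrees each way for a turn. Its arguments: {"type":"object","properties":{"moves":{"type":"array"},"force":{"type":"number"}},"required":["moves"]}

```bash
mkdir -p pics && ls
cat > h.py <<'E'
import numpy as np, cv2
from bench import get_state, grab_frame, close_job
def save(f,n,crop=None):
    im=cv2.cvtColor(f["image"],cv2.COLOR_RGB2BGR)
    if crop: x0,y0,x1,y1,s=crop; im=cv2.resize(im[y0:y1,x0:x1],None,fx=s,fy=s)
    cv2.imwrite(f"pics/{n}.png",im)
def xyz(f):
    "world point per pixel from the range image"
    v,u=np.mgrid[0:480,0:640]; z=f["range_z"]
    c=np.stack([(u-f["cx"])/f["fx"]*z,(v-f["cy"])/f["fy"]*z,z],-1)
    return (c-np.array(f["t"]))@np.array(f["R"])
def ray(f,u,v,zp,fish=False):
    x=(u-f["cx"])/f["fx"];y=(v-f["cy"])/f["fy"]
    if fish:
        r=np.hypot(x,y); s=np.sin(r)/max(r,1e-9); d=np.array([x*s,y*s,np.cos(r)])
    else: d=np.array([x,y,1.])
    R=np.array(f["R"]);o=-R.T@np.array(f["t"]);d=R.T@d
    return o+d*(zp-o[2])/d[2]
E
python3 - <<'E'
from h import *
import pickle
F={}
for n in ("scene","side","wrist"):
    f=grab_frame(n);F[n]=f;save(f,n+"0");print(n,f["fx"],f["cx"],f["cy"],np.round(f["R"],3).tolist(),np.round(f["t"]))
pickle.dump(F,open("F0.pkl","wb"))
a=cv2.imread("pics/scene0.png");b=cv2.imread("pics/side0.png")
print(get_state())
E
```

```text
pics
scene 581.8340742315911 321.03566722326156 238.22134773349862 [[0.81, 0.586, -0.01], [0.451, -0.633, -0.629], [-0.375, 0.505, -0.777]] [-434. -227. 1674.]
side 496.345857769047 324.9790332783362 229.72576069573753 [[0.922, -0.387, 0.016], [-0.277, -0.687, -0.672], [0.271, 0.615, -0.741]] [-529.  191. 1148.]
wrist 371.64829954431775 317.09205852108374 240.80228657135586 [[0.26, 0.966, -0.002], [0.931, -0.25, 0.264], [0.255, -0.07, -0.964]] [-698.  -30.  390.]
{'time_s': 0.15, 'q': array([ 1.27368414e+00,  3.79283440e-01,  1.73463115e+00,  1.16173323e-05,
        1.02846080e+00, -3.33035857e-02]), 'joint_vel': array([-0.000208  , -0.00169742, -0.00305414,  0.00084992, -0.00250604,
        0.00159926]), 'joint_efforts': array([ 1.98772755e-04, -7.64114141e+01, -4.34656870e+01,  6.51281420e-02,
        4.09497670e-02, -5.47903517e-05]), 'tool_pos': array([182.44866048, 675.4940698 , 190.24986014]), 'tcp_rot': array([-6.92699500e-05,  1.31525104e-01,  9.91312763e-01, -3.85223197e-04]), 'contact_force': array([-0.31633525, -0.05541551, -0.33524415]), 'torque': array([-0.01677539,  0.01878744, -0.0161388 ]), 'grip_width': 91.75930697461604}
```

View pics/scene0.png

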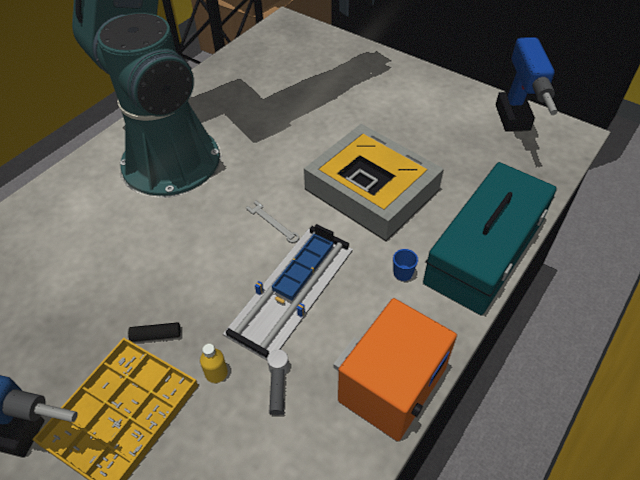

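View pics/side0.png

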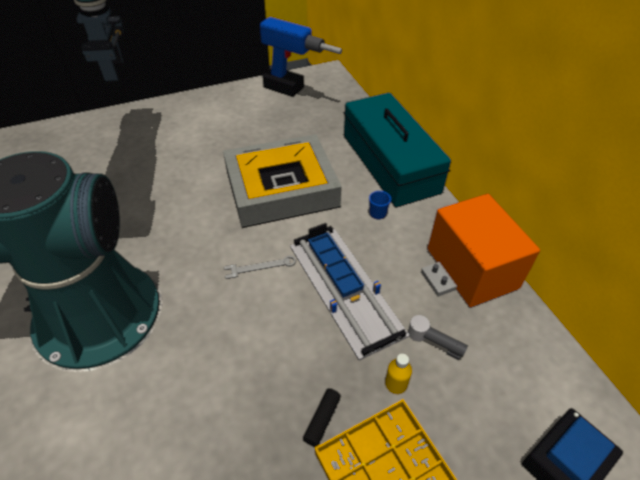

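The scene camera shows the grey deck with the yellow hatch at about (375,170) and its recess and ring at (365,178). The carrier is at about (303,265) with its push plate at (328,233), and the blue posts are at (259,288) and (301,310). Both views agree. Next I measure these.

```bash
cat > m1.py <<'E'
from h import *
import pickle
F=pickle.load(open("F0.pkl","rb"))
for n in ("scene","side"):
    f=F[n];P=xyz(f);hsv=cv2.cvtColor(f["image"],cv2.COLOR_RGB2HSV);H,S,V=[hsv[...,i].astype(int) for i in range(3)]
    ok=f["range_z"]>0
    def rect(m,name,dil=0):
        p=P[m]; 
        if len(p)<5: print(n,name,"few");return
        r=cv2.minAreaRect(p[:,:2].astype(np.float32));print(n,name,len(p),"c",np.round(r[0]),"size",np.round(r[1]),"ang",round(r[2],1),"z",np.round(np.percentile(p[:,2],[5,50,95])),"corners",np.round(cv2.boxPoints(r)).tolist())
    yel=(H>18)&(H<32)&(S>150)&(V>90)&ok&(abs(P[...,2]-80)<12)
    k=np.ones((3,3),np.uint8)
    nb,l,st,_=cv2.connectedComponentsWithStats(yel.astype(np.uint8));i=1+np.argmax(st[1:,4]);rect(l==i,"hatch")
    m=l==i; hull=cv2.convexHull(np.argwhere(m)[:,::-1].astype(np.int32)); hm=np.zeros(m.shape,np.uint8);cv2.fillConvexPoly(hm,hull,1)
    rect((hm>0)&~(cv2.dilate(m.astype(np.uint8),k)>0)&ok&(P[...,2]<75),"recess low")
    g=(hm>0)&(V>90)&(S<60)&ok; rect(g,"ring grey")
    blu=(H>100)&(H<120)&(S>120)&ok&(P[...,2]<70)&(P[...,2]>15)
    nb,l,st,_=cv2.connectedComponentsWithStats(blu.astype(np.uint8))
    for i in range(1,nb):
        if st[i,4]>20: print(st[i]);rect(l==i,"blue%d"%i)
E
python3 m1.py
```

```text
scene hatch 2874 c [534. 233.] size [191. 224.] ang 84.2 z [75. 79. 83.] corners [[413.0, 150.0], [636.0, 127.0], [655.0, 317.0], [432.0, 339.0]]
scene recess low 909 c [526. 212.] size [ 90. 109.] ang 83.9 z [55. 60. 73.] corners [[467.0, 173.0], [576.0, 161.0], [585.0, 251.0], [476.0, 263.0]]
scene ring grey 181 c [525. 196.] size [69. 83.] ang 86.8 z [58. 74. 79.] corners [[481.0, 164.0], [564.0, 159.0], [568.0, 228.0], [485.0, 233.0]]
[508  92  17  14 100]
scene blue3 100 c [702. 746.] size [39. 69.] ang 64.3 z [47. 59. 68.] corners [[663.0, 744.0], [725.0, 714.0], [742.0, 749.0], [680.0, 779.0]]
[ 272  234   62   66 1646]
scene blue16 1646 c [553. -98.] size [ 68. 195.] ang 4.3 z [30. 36. 48.] corners [[512.0, -3.0], [527.0, -198.0], [594.0, -193.0], [580.0, 2.0]]
[393 249  25  31 530]
scene blue18 530 c [752.  41.] size [60. 58.] ang 83.8 z [18. 43. 60.] corners [[720.0, 14.0], [777.0, 8.0], [784.0, 67.0], [726.0, 74.0]]
[255 284   6  10  36]
scene blue20 36 c [ 508. -213.] size [12.  8.] ang 16.8 z [19. 35. 44.] corners [[501.0, -211.0], [503.0, -219.0], [514.0, -215.0], [512.
[... 1094 characters left out ...]
-192.0], [574.0, 18.0]]
[375 285   5   8  28]
side blue4 28 c [ 620. -206.] size [11.  4.] ang 8.3 z [19. 33. 45.] corners [[614.0, -205.0], [615.0, -208.0], [625.0, -207.0], [625.0, -203.0]]
[332 303   5   9  33]
side blue6 33 c [ 505. -214.] size [ 5. 11.] ang 87.5 z [17. 33. 44.] corners [[500.0, -216.0], [511.0, -217.0], [511.0, -212.0], [500.0, -211.0]]
[589 445  26  35  53]
side blue12 53 c [ 809. -712.] size [87.  2.] ang 17.8 z [58. 61. 64.] corners [[767.0, -724.0], [768.0, -726.0], [851.0, -700.0], [850.0, -697.0]]
[547 452  27  28  96]
side blue14 96 c [ 731. -688.] size [ 7. 55.] ang 14.6 z [61. 66. 69.] corners [[721.0, -662.0], [734.0, -715.0], [741.0, -713.0], [727.0, -661.0]]
```

View pics/wrist0.png

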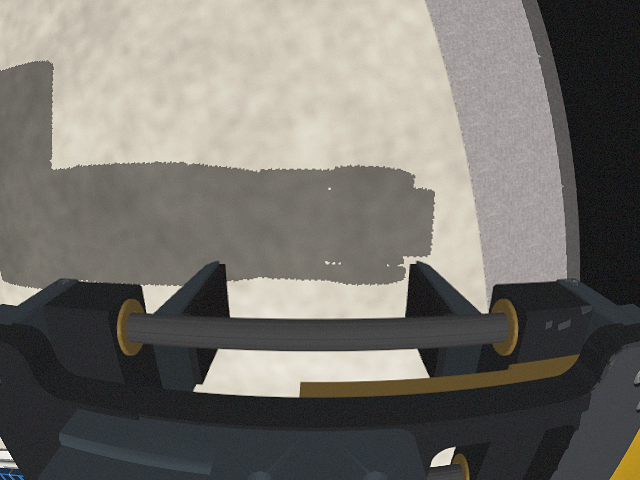

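Emit:
jog_arm(moves=[[[0.46,-0.5,0.05,0,0,0.155,0],[0.46,-0.5,0.05,0,0,0.155,0],[0.46,-0.5,0.05,0,0,0.155,0],[0.46,-0.5,0.05,0,0,0.155,0],[0.46,-0.5,0.05,0,0,0.155,0]]])

```text
time_s: 0.57
tool_pos: [321.4, 523.6, 205.2]
tcp_rot: [-0.0, 0.051, 0.999, -0.001]
contact_force: [0.4, 1.4, 0.0]
grip_width: 91.2
```

Emit:
jog_arm(moves=[[[0.46,-0.5,0.05,0,0,0,0],[0.46,-0.5,0.05,0,0,0,0],[0.46,-0.5,0.05,0,0,0,0],[0.46,-0.5,0.05,0,0,0,0],[0.46,-0.5,0.05,0,0,0,0]]])

```text
time_s: 0.98
tool_pos: [460.5, 371.7, 220.4]
tcp_rot: [-0.0, 0.051, 0.999, -0.001]
contact_force: [0.7, 1.6, -0.5]
grip_width: 91.2
```

Emit:
jog_arm(moves=[[[0.46,-0.5,0.05,0,0,0,0],[0.46,-0.5,0.05,0,0,0,0],[0.46,-0.5,0.05,0,0,0,0],[0.46,-0.5,0.05,0,0,0,0],[0.46,-0.5,0.05,0,0,0,0]]])

```text
time_s: 1.4
tool_pos: [599.6, 219.7, 235.5]
tcp_rot: [-0.0, 0.051, 0.999, -0.001]
contact_force: [0.5, 0.8, 0.4]
grip_width: 91.5
```

```bash
cat >> h.py <<'E'
def st():
    s=get_state();w,x,y,z=s["tcp_rot"]
    from scipy.spatial.transform import Rotation as Ro
    R=Ro.from_quat([x,y,z,w]).as_matrix()
    print("t",round(s["time_s"],2),"tcp",np.round(s["tool_pos"],1),"zax",np.round(R[:,2],3),"jawyaw",round(np.degrees(np.arctan2(R[1,1],R[0,1])),1),"F",np.round(s["contact_force"],1),"w",round(s["grip_width"],1),"q",np.round(s["q"],2));return s
def fxyz(f):
    "world points, wrist fisheye"
    v,u=np.mgrid[0:480,0:640]; z=f["range_z"];x=(u-f["cx"])/f["fx"];y=(v-f["cy"])/f["fy"]
    r=np.maximum(np.hypot(x,y),1e-9);k=np.tan(np.minimum(r,1.45))/r
    return (np.stack([x*k*z,y*k*z,z],-1)-np.array(f["t"]))@np.array(f["R"])
E
python3 -c "
from h import *
st();f=grab_frame('wrist');save(f,'w1')"
```

```text
t 1.4 tcp [599.6 219.7 235.5] zax [-0.    -0.001 -1.   ] jawyaw 84.2 F [0.5 0.8 0.4] w 91.5 q [ 0.32  0.24  1.84 -0.    1.07 -1.15]
```

View pics/w1.png

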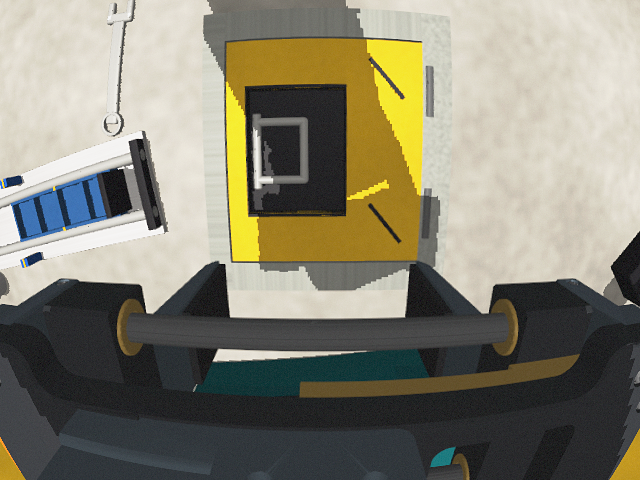

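The wrist view shows the hatch with corners (226,42), (420,40), (422,262) and (231,262). The ring bar runs down at u≈304, v 120–182. The ring's hinge is at u≈258, on the free-edge side.

Run:
```python
from h import *
f=grab_frame('wrist')
for n,u,v,z in [("barTop",304,122,72),("barBot",304,180,72),("bar",304,151,72),("e1",226,42,80),("h1",420,40,80),("h2",422,262,80),("e2",231,262,80),("ringhinge",258,151,72),("rec1",247,86,80),("rec2",346,87,80),("rec3",346,215,80),("rec4",247,215,80)]:
    print(n,np.round(ray(f,u,v,z,True),1))
hsv=cv2.cvtColor(f["image"],cv2.COLOR_RGB2HSV)
P=fxyz(f);print(np.round(P[151,[304,258]],1),np.round(P[62,300],1))
m=(hsv[...,1]<60)&(hsv[...,2]>80);s=np.zeros_like(m);s[110:195,297:312]=1;m&=s
print(np.round(np.percentile(np.argwhere(m)[:,::-1],[2,50,98],axis=0)))
```

```text
barTop [509.6 211.5  72. ]
barBot [565.2 205.6  72. ]
bar [537.3 208.6  72. ]
e1 [421.5 146.2  80. ]
h1 [437.3 330.   80. ]
h2 [657.9 316.2  80. ]
e2 [638.  123.3  80. ]
ringhinge [532.1 164.6  72. ]
rec1 [468.8 162.3  80. ]
rec2 [480.7 253.8  80. ]
rec3 [602.  242.4  80. ]
rec4 [592.  147.1  80. ]
[[537.3 208.6  72.5]
 [532.1 164.9  74.4]] [452.5 214.   80.7]
[[297. 113.]
 [306. 146.]
 [311. 177.]]
```

Emit:
jog_arm(moves=[[[-0.209,-0.037,-0.1,0,0,0.0,165],[-0.209,-0.037,-0.25,0,0,0,165],[-0.209,-0.037,-0.385,0,0,0,165],[-0.209,-0.037,-0.385,0,0,0,165],[-0.209,-0.037,-0.385,0,0,0,165]]])

```text
time_s: 1.92
tool_pos: [535.2, 206.3, 116.1]
tcp_rot: [-0.003, 0.052, 0.999, -0.002]
contact_force: [-0.8, -0.8, -1.5]
grip_width: 60.8
```

```bash
python3 -c "
from h import *
st();f=grab_frame('wrist');save(f,'w2')"
```

```text
t 1.92 tcp [535.2 206.3 116.1] zax [-0.006 -0.004 -1.   ] jawyaw 84.0 F [-0.8 -0.8 -1.5] w 60.8 q [ 0.33  0.29  2.02 -0.    0.84 -1.14]
```

View pics/w2.png

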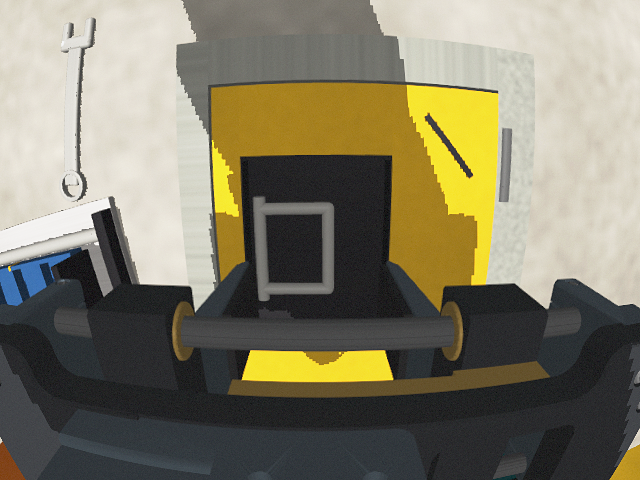

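The bar is at u≈328, v 205–292, and the fingers are still closing.

```bash
python3 -c "
from h import *
st();f=grab_frame('wrist')
for u,v in [(327,206),(328,291),(328,248),(264,250)]: print(np.round(ray(f,u,v,72,True),1))"
```

```text
t 1.97 tcp [537.2 206.9 118.8] zax [-0.002 -0.003 -1.   ] jawyaw 84.0 F [0.3 0.5 0.3] w 56.7 q [ 0.33  0.29  2.02 -0.    0.84 -1.14]
[505.3 215.4  72. ]
[565.1 210.3  72. ]
[533.9 213.3  72. ]
[530.9 169.9  72. ]
```

Emit:
jog_arm(moves=[[[0.005,0.008,0,0,0,0.0,165],[0.005,0.008,0,0,0,0,165],[0.005,0.008,0,0,0,0,165]]])

```text
time_s: 2.27
tool_pos: [541.5, 210.3, 122.1]
tcp_rot: [0.001, 0.052, 0.999, -0.0]
contact_force: [0.1, 0.5, 0.5]
grip_width: 33.5
```

Emit:
jog_arm(moves=[[[-0.018,0.0,-0.05,0,0,0.0,165],[-0.018,0,-0.1,0,0,0,165],[-0.018,0,-0.13,0,0,0,165],[-0.018,0,-0.155,0,0,0,165],[-0.018,0,-0.155,0,0,0,165]]])

```text
time_s: 2.68
tool_pos: [535.7, 210.2, 74.7]
tcp_rot: [0.001, 0.052, 0.999, -0.001]
contact_force: [-0.6, -0.2, -0.2]
grip_width: 32.0
```

Emit:
jog_arm(moves=[[[0,0,0,0,0,0,255],[0,0,0,0,0,0,255],[0,0,0,0,0,0,255],[0,0,0,0,0,0,255],[0,0,0,0,0,0,255]]], force=15)

```text
time_s: 3.1
tool_pos: [536.0, 210.3, 75.1]
tcp_rot: [0.001, 0.052, 0.999, -0.0]
contact_force: [-0.8, 0.3, 1.0]
grip_width: 2.0
```

```bash
python3 -c "
from h import *
st()"
```

```text
t 3.1 tcp [536.  210.3  75.1] zax [ 0.002 -0.001 -1.   ] jawyaw 84.0 F [-0.8  0.3  1. ] w 2.0 q [ 0.33  0.35  2.03 -0.    0.75 -1.13]
```

```bash
python3 -c "
from h import *
st();f=grab_frame('wrist');save(f,'w3',(200,120,460,380,2.3));g=grab_frame('scene');save(g,'s3',(290,110,450,230,4))
import cv2
a=cv2.imread('pics/w3.png');b=cv2.resize(cv2.imread('pics/s3.png'),None,fx=.5,fy=.5)
a=cv2.resize(a,(480,480));c=np.zeros((480,800,3),np.uint8);c[:,:480]=a;c[:240,480:800]=b[:240,:320];cv2.imwrite('pics/c3.png',c)"
```

```text
t 3.1 tcp [536.  210.3  75.1] zax [ 0.002 -0.001 -1.   ] jawyaw 84.0 F [-0.8  0.3  1. ] w 2.0 q [ 0.33  0.35  2.03 -0.    0.75 -1.13]
```

View pics/c3.png

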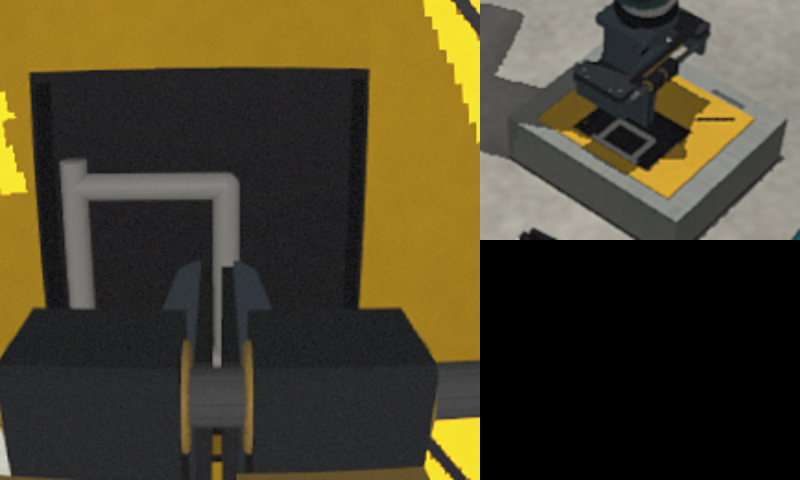

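Run:
```python
from h import *
f=grab_frame('wrist');P=fxyz(f)
def px(x,y): return int(round(200+x/480*260)),int(round(120+y/480*260))
for n,x,y in [("arm",150,187),("bar",226,220),("bar2",226,250),("ringhinge",75,250),("floor",300,180),("slit",217,310),("fL",185,290),("fR",252,290),("fLtip",192,266),("hatch",150,50),("fRtip",245,266)]:
    u,v=px(x,y);print(n,(u,v),np.round(P[v,u],1))
print(np.round(P[210:330:8,317],1))
```

```text
arm (281, 221) [501.  193.4  75.4]
bar (322, 239) [513.3 214.1  75. ]
bar2 (322, 255) [522.1 213.2  75.6]
ringhinge (241, 255) [517.6 168.8  75.8]
floor (362, 218) [507.5 238.1  58.9]
slit (318, 288) [541.8 209.   74.2]
fL (300, 277) [516.4 203.9 121.1]
fR (336, 277) [518.4 219.  120. ]
fLtip (304, 264) [517.1 204.9 102.7]
hatch (281, 147) [462.2 198.3  77.8]
fRtip (333, 264) [518.8 218.4 101.7]
[[500.  212.7  60.4]
 [501.4 212.6  75.4]
 [505.9 212.1  74.7]
 [510.9 211.6  72.6]
 [515.  211.2  73.7]
 [519.5 210.7  73.9]
 [523.7 210.3  75.1]
 [528.9 209.7  73.3]
 [533.4 209.3  73.9]
 [538.2 208.8  73.8]
 [543.5 208.2  72.7]
 [548.4 207.7  73.1]
 [553.1 207.2  73.8]
 [557.9 206.7  74.5]
 [501.9 212.7 190.5]]
```

Emit:
jog_arm(moves=[[[0,-0.002,0.026,0,0,0,255],[-0.001,-0.009,0.051,0,0,0,255],[-0.002,-0.02,0.075,0,0,0,255],[-0.0035,-0.035,0.096,0,0,0,255],[-0.0035,-0.035,0.096,0,0,0,255]]], force=15)

```text
time_s: 3.67
tool_pos: [535.5, 199.3, 105.4]
tcp_rot: [0.002, 0.052, 0.999, -0.0]
contact_force: [0.5, -0.2, 0.5]
grip_width: 0.2
```

Run:
```python
from h import *
st();f=grab_frame('wrist');save(f,'w4',(200,60,460,320,2.2));P=fxyz(f)
hsv=cv2.cvtColor(f["image"],cv2.COLOR_RGB2HSV)
m=(hsv[...,1]<50)&(hsv[...,2]>75)&(f["range_z"]>0)
s=(abs(P[...,0]-520)<60)&(P[...,1]>155)&(P[...,1]<230)&(P[...,2]>64)&(P[...,2]<125)
for y in range(155,232,6):
    k=m&s&(abs(P[...,1]-y)<3)
    if k.sum(): print(y,k.sum(),np.round(P[k][:,[0,2]].mean(0)),np.round(P[k][:,2].max()))
```

```text
t 3.67 tcp [535.5 199.3 105.4] zax [ 0.004 -0.001 -1.   ] jawyaw 84.0 F [ 0.5 -0.2  0.5] w 0.2 q [ 0.32  0.3   2.04 -0.    0.8  -1.15]
161 54 [542.  74.] 77.0
167 668 [524.  75.] 78.0
173 391 [508.  74.] 77.0
179 123 [500.  74.] 77.0
185 128 [500.  74.] 77.0
191 130 [501.  74.] 77.0
197 156 [512.  75.] 77.0
203 123 [502.  75.] 77.0
209 368 [519.  74.] 77.0
215 548 [520.  75.] 77.0
221 18 [507.  73.] 73.0
```

View pics/w4.png

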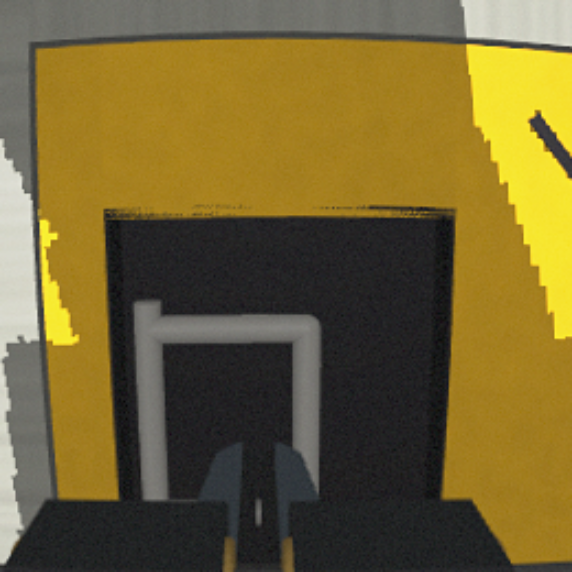

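The grip slipped off: the ring still lies flat, with its bar at crop x≈308. The fingertips were too high on the bar, so I go deeper and watch for contact with the recess floor.

Emit:
jog_arm(moves=[[[0.002,0.042,0.03,0,0,0,150],[0.002,0.042,0.03,0,0,0,150],[0.002,0.042,0.03,0,0,0,150],[0.002,0.042,0.03,0,0,0,150],[0.002,0.042,0.0,0,0,0,150]]], force=15)

```text
time_s: 4.13
tool_pos: [536.6, 212.4, 105.4]
tcp_rot: [0.003, 0.052, 0.999, 0.0]
contact_force: [0.7, -0.4, -0.1]
grip_width: 31.3
```

Emit:
jog_arm(moves=[[[0,0,-0.04,0,0,0,150],[0,0,-0.08,0,0,0,150],[0,0,-0.1,0,0,0,150],[0,0,-0.1,0,0,0,150]]])

```text
time_s: 4.47
tool_pos: [535.2, 211.8, 73.0]
tcp_rot: [0.001, 0.052, 0.999, -0.001]
contact_force: [0.4, -0.3, 0.2]
grip_width: 37.6
```

```bash
python3 -c "
from h import *
st()"
```

```text
t 4.47 tcp [535.2 211.8  73. ] zax [ 0.002 -0.001 -1.   ] jawyaw 84.0 F [ 0.4 -0.3  0.2] w 37.6 q [ 0.34  0.36  2.03 -0.    0.75 -1.13]
```

Emit:
jog_arm(moves=[[[0,0,-0.007,0,0,0,200],[0,0,-0.007,0,0,0,220],[0,0,-0.007,0,0,0,235]]], force=10)

```text
time_s: 4.72
tool_pos: [535.2, 211.8, 70.9]
tcp_rot: [0.001, 0.053, 0.999, -0.001]
contact_force: [0.9, -0.1, -0.2]
grip_width: 20.8
```

Emit:
jog_arm(moves=[[[0,0,0,0,0,0,255],[0,0,0,0,0,0,255],[0,0,0,0,0,0,255],[0,0,0,0,0,0,255]]], force=10)

```text
time_s: 5.05
tool_pos: [535.4, 211.9, 71.2]
tcp_rot: [0.001, 0.053, 0.999, -0.0]
contact_force: [-0.2, -0.2, -1.3]
grip_width: 0.5
```

```bash
python3 -c "
from h import *
st()"
```

```text
t 5.05 tcp [535.4 211.9  71.2] zax [ 0.002 -0.001 -1.   ] jawyaw 84.0 F [-0.2 -0.2 -1.3] w 0.5 q [ 0.34  0.36  2.03 -0.    0.75 -1.13]
```

Run:
```python
from h import *
g=grab_frame('side');f=grab_frame('wrist')
import cv2
def crop(F,x0,y0,x1,y1,w,h): 
    im=cv2.cvtColor(F["image"],cv2.COLOR_RGB2BGR)[y0:y1,x0:x1]; im=cv2.resize(im,(w,h),interpolation=cv2.INTER_CUBIC);return np.clip(im.astype(float)*1.8+15,0,255).astype(np.uint8)
cv2.imwrite('pics/c5.png',np.hstack([crop(g,235,120,335,220,400,400),crop(f,250,190,390,330,400,400)]))
P=xyz(g);M=(abs(P[...,0]-535)<40)&(abs(P[...,1]-212)<40)&(P[...,2]>64)
print(np.round(np.percentile(P[M],[1,50,99],axis=0)))
```

```text
[[495. 173.  67.]
 [511. 190. 275.]
 [570. 249. 491.]]
```

View pics/c5.png

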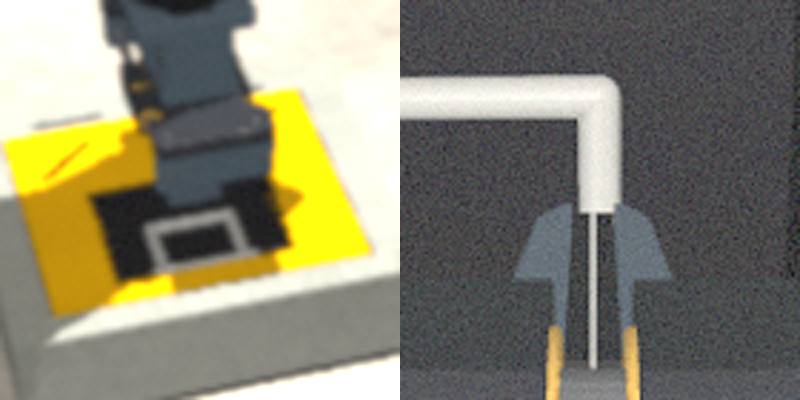

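Emit:
jog_arm(moves=[[[0,0,0,0,0,0,150],[0,0,0,0,0,0,150],[0,0,0,0,0,0,150],[0,0,0,0,0,0,150],[0,0,0,0,0,0,150]]])

```text
time_s: 5.57
tool_pos: [535.3, 211.8, 71.1]
tcp_rot: [0.001, 0.053, 0.999, -0.001]
contact_force: [0.6, 0.3, -0.2]
grip_width: 31.1
```

Emit:
jog_arm(moves=[[[0,0,-0.005,0,0,0,150],[0,0,-0.01,0,0,0,150],[0,0,-0.013,0,0,0,150],[0,0,-0.013,0,0,0,150]]])

```text
time_s: 5.9
tool_pos: [535.1, 211.7, 66.8]
tcp_rot: [0.001, 0.053, 0.999, -0.001]
contact_force: [0.8, 0.5, 0.7]
grip_width: 37.4
```

Run:
```python
from h import *
st();f=grab_frame('wrist')
import cv2
im=cv2.cvtColor(f["image"],cv2.COLOR_RGB2BGR)[190:340,230:410]
cv2.imwrite('pics/c6.png',np.clip(cv2.resize(im,None,fx=4,fy=4)*1.8+15,0,255).astype(np.uint8))
```

```text
t 5.9 tcp [535.1 211.7  66.8] zax [ 0.001 -0.001 -1.   ] jawyaw 84.0 F [0.8 0.5 0.7] w 37.4 q [ 0.34  0.37  2.03 -0.    0.74 -1.13]
```

View pics/c6.png

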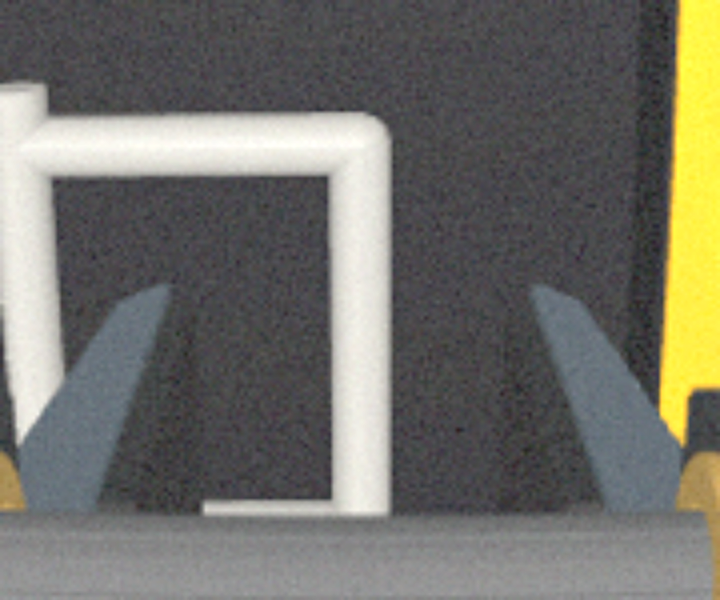

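The pads are open around the bar (crop x≈360, fingers at 165 and 540), and I feel no floor contact yet. I keep going down in small steps until contact shows.

Emit:
jog_arm(moves=[[[0,0,-0.005,0,0,0,160],[0,0,-0.01,0,0,0,160],[0,0,-0.01,0,0,0,160]]])

```text
time_s: 6.2
tool_pos: [535.0, 211.7, 63.6]
tcp_rot: [0.001, 0.053, 0.999, -0.001]
contact_force: [0.7, 0.6, -0.2]
grip_width: 33.9
```

Emit:
jog_arm(moves=[[[0,0,-0.005,0,0,0,160],[0,0,-0.01,0,0,0,160],[0,0,-0.01,0,0,0,160]]])

```text
time_s: 6.45
tool_pos: [534.8, 211.7, 60.3]
tcp_rot: [0.0, 0.053, 0.999, -0.001]
contact_force: [0.6, 0.6, 0.1]
grip_width: 34.0
```

Emit:
jog_arm(moves=[[[0,0,0,0,0,0,220],[0,0,0,0,0,0,240],[0,0,0,0,0,0,255],[0,0,0,0,0,0,255],[0,0,0,0,0,0,255]]], force=10)

```text
time_s: 6.87
tool_pos: [534.9, 211.7, 60.4]
tcp_rot: [0.001, 0.053, 0.999, -0.001]
contact_force: [-0.1, 0.4, 0.1]
grip_width: 3.4
```

Emit:
jog_arm(moves=[[[0,0,0,0,0,0,255],[0,0,0,0,0,0,255]]], force=15)

```text
time_s: 7.03
tool_pos: [534.9, 211.7, 60.4]
tcp_rot: [0.001, 0.053, 0.999, -0.001]
contact_force: [0.8, 0.0, -0.1]
grip_width: 0.3
```

Run:
```python
from h import *
st();f=grab_frame('wrist');P=fxyz(f)
np.set_printoptions(linewidth=220)
for v in range(236,330,6): print(v,np.round(P[v,286:352:4,2]).astype(int), np.round(P[v,318]))
R=np.array(f["R"]);print("cam",np.round(-R.T@np.array(f["t"])))
M=(P[...,0]>515)&(P[...,0]<560)&(abs(P[...,1]-211.7)<22)
print(np.round(np.percentile(P[M][:,2],[1,10,30,50,70])))
```

```text
t 7.03 tcp [534.9 211.7  60.4] zax [ 0.001 -0.001 -1.   ] jawyaw 84.0 F [ 0.8  0.  -0.1] w 0.3 q [ 0.34  0.38  2.03 -0.    0.73 -1.13]
236 [ 73 254  75  75  74  73  73  74  75  75  74  60  59  60  59  59  60] [507. 214.  75.]
242 [60 60 59 60 59 59 60 75 75 76 74 60 58 59 60 60 60] [510. 214.  75.]
248 [60 59 59 60 60 59 58 74 76 75 73 60 60 60 60 58 59] [513. 213.  76.]
254 [59 59 60 59 60 60 59 76 75 75 74 59 58 59 59 60 59] [516. 213.  75.]
260 [58 60 60 60 58 59 60 73 76 75 73 58 59 58 60 60 59] [519. 213.  76.]
266 [59 61 59 59 90 89 60 85 76 85 90 90 90 60 59 60 59] [522. 212.  76.]
272 [ 59  60  58 100  99  99  95  95  75  95  99  98  98  98  61  58  59] [525. 212.  75.]
278 [ 59  60 106 105 105 106 102 101  76 101 106 106 106 105  60  60  60] [529. 212.  76.]
284 [ 60 112 112 112 112 112 109 109  75 108 113 112 112 113 113  58  60] [532. 211.  75.]
290 [169 169 170 168 168 119 115 114  75 116 118 119 167 168 169 168 168] [535. 211.  75.]
296 [172 172 172 171 173 124 122 122  75 121 123 126 171 173 172 171 172] [539. 211.  75.]
302 [175 175 176 175 173 130 128 129  76 127 128 129 176 175 175 176 176] [542. 210.  76.]
308 [178 179 179 178 175 174 132 132  75 133 131 176 178 178 178 179 179] [546. 210.  75.]
314 [182 182 182 181 177 176 137 137  76 138 138 178 182 181 181 181 181] [549. 210.  76.]
320 [185 183 184 183 179 176 175 176 174 176 175 178 183 184 183 185 184] [502. 214. 174.]
326 [185 186 185 185 181 178 177 178 177 179 178 180 182 185 185 185 184] [501. 214. 177.]
cam [460. 219. 254.]
[ 58.  59.  60.  89. 116.]
```

The range data puts the lowest visible finger edge at z≈85 while the TCP reads 60, so the real tips sit about 25 mm above the reported TCP instead of 11 mm ahead of it. That explains the empty closes. I open and go down further, watching the force.

Emit:
jog_arm(moves=[[[0,0,0,0,0,0,160],[0,0,0,0,0,0,160],[0,0,0,0,0,0,160],[0,0,0,0,0,0,160],[0,0,0,0,0,0,160]]])

```text
time_s: 7.5
tool_pos: [534.9, 211.7, 60.4]
tcp_rot: [0.001, 0.053, 0.999, -0.001]
contact_force: [0.8, 0.2, 0.3]
grip_width: 31.0
```

Emit:
jog_arm(moves=[[[0,0,-0.02,0,0,0,160],[0,0,-0.04,0,0,0,160],[0,0,-0.05,0,0,0,160],[0,0,-0.05,0,0,0,160]]])

```text
time_s: 7.83
tool_pos: [534.2, 211.4, 44.2]
tcp_rot: [-0.0, 0.053, 0.999, -0.001]
contact_force: [-0.4, -0.6, 0.2]
grip_width: 34.2
```

Run:
```python
from h import *
st();f=grab_frame('wrist');P=fxyz(f)
np.set_printoptions(linewidth=240)
for v in range(240,312,6): print(v,np.round(P[v,258:386:5,2]).astype(int))
d=f["range_z"]
```

```text
t 7.83 tcp [534.2 211.4  44.2] zax [-0.    -0.002 -1.   ] jawyaw 84.0 F [-0.4 -0.6  0.2] w 34.2 q [ 0.34  0.4   2.04 -0.    0.7  -1.13]
240 [76 75 76 76 75 76 76 76 75 74 76 75 75 75 74 59 60 59 59 59 59 60 60 60 60 58]
246 [74 75 75 74 73 75 74 75 74 74 75 75 75 75 73 60 60 59 60 59 60 61 59 60 60 59]
252 [59 59 60 59 59 58 59 60 59 59 59 72 75 76 74 58 59 59 60 60 59 60 60 60 59 59]
258 [60 59 60 60 60 59 59 59 59 57 60 74 75 75 74 59 59 60 61 59 60 60 60 59 60 60]
264 [59 60 72 71 68 59 60 59 59 60 59 74 75 77 73 59 59 60 59 69 69 73 72 59 61 60]
270 [59 81 80 77 76 60 59 58 59 58 59 74 76 75 74 59 60 60 59 70 76 80 80 79 59 60]
276 [88 88 87 85 84 59 60 59 60 60 60 72 75 75 73 59 59 59 58 71 83 86 87 88 88 59]
282 [94 95 94 92 87 58 60 59 60 60 59 74 76 75 74 60 59 59 58 71 91 90 94 95 94 59]
288 [102 102  98  97  86  60  59  60  58  59  58  74  74  75  74  59  60  59  59  72  95  97 100 101 102 101]
294 [108 107 103 103  87  67  59  59  60  59  59  73  75  76  73  59  59  60  60  73  95 103 103 108 109 107]
300 [112 110 110 106  88  69  60  60  59  59  58  73  75  75  73  59  60  60  60  79  96 109 109 112 113 113]
306 [118 115 115 107  93  68  60  60  60 238  60  74  75  75  73  60  60  59  59  80  98 114 115 115 118 119]
```

Emit:
jog_arm(moves=[[[0.002,0,-0.008,0,0,0,160],[0.003,0,-0.016,0,0,0,160],[0.003,0,-0.016,0,0,0,200]]])

```text
time_s: 8.13
tool_pos: [535.3, 211.5, 39.5]
tcp_rot: [-0.0, 0.053, 0.999, -0.001]
contact_force: [0.5, 0.3, 0.6]
grip_width: 29.8
```

Emit:
jog_arm(moves=[[[0,0,0,0,0,0,255],[0,0,0,0,0,0,255],[0,0,0,0,0,0,255],[0,0,0,0,0,0,255],[0,0,0,0,0,0,255]]], force=15)

```text
time_s: 8.55
tool_pos: [535.7, 212.9, 39.9]
tcp_rot: [0.0, 0.053, 0.999, 0.0]
contact_force: [-1.2, 15.0, -1.3]
grip_width: 7.5
```

```bash
python3 -c "
from h import *
st()"
```

```text
t 8.55 tcp [535.7 212.9  39.9] zax [ 0.001  0.    -1.   ] jawyaw 83.9 F [-1.2 15.  -1.3] w 7.5 q [ 0.34  0.41  2.03 -0.    0.69 -1.13]
```

Emit:
jog_arm(moves=[[[0,-0.002,0.026,0,0,0,255],[-0.001,-0.009,0.051,0,0,0,255],[-0.002,-0.02,0.075,0,0,0,255],[-0.0035,-0.035,0.096,0,0,0,255],[-0.0035,-0.035,0.096,0,0,0,255]]], force=15)

```text
time_s: 8.97
tool_pos: [534.7, 202.2, 70.4]
tcp_rot: [0.001, 0.053, 0.999, 0.001]
contact_force: [-6.1, 8.1, 6.0]
grip_width: 7.8
```

Emit:
jog_arm(moves=[[[-0.002,-0.0185,0.0185,0,0,0,255],[-0.004,-0.04,0.034,0,0,0,255],[-0.006,-0.063,0.045,0,0,0,255],[-0.009,-0.0885,0.051,0,0,0,255],[-0.009,-0.0885,0.051,0,0,0,255]]], force=15)

```text
time_s: 9.38
tool_pos: [532.3, 174.7, 86.9]
tcp_rot: [0.001, 0.054, 0.999, 0.001]
contact_force: [-3.5, 2.1, 10.1]
grip_width: 7.7
```

Run:
```python
from h import *
st();f=grab_frame('wrist');g=grab_frame('side')
import cv2
def crop(F,x0,y0,x1,y1,w,h): 
    im=cv2.cvtColor(F["image"],cv2.COLOR_RGB2BGR)[y0:y1,x0:x1]; im=cv2.resize(im,(w,h),interpolation=cv2.INTER_CUBIC);return np.clip(im.astype(float)*1.5+10,0,255).astype(np.uint8)
cv2.imwrite('pics/c7.png',np.hstack([crop(g,215,110,345,240,400,400),crop(f,200,100,440,340,400,400)]))
```

```text
t 9.38 tcp [532.3 174.7  86.9] zax [ 0.002  0.001 -1.   ] jawyaw 83.9 F [-3.5  2.1 10.1] w 7.7 q [ 0.28  0.31  2.06  0.    0.76 -1.19]
```

View pics/c7.png

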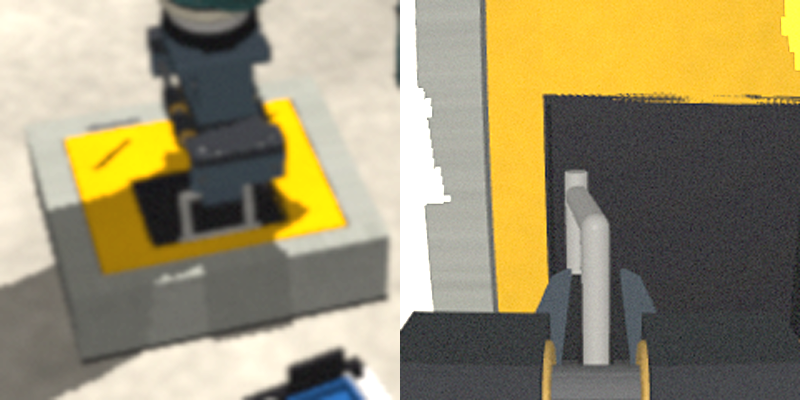

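The ring stands at about 80° with the hatch still shut (side crop (215,215)). Now I work out the lifting arc.

```bash
cat > arc.py <<'E'
import numpy as np
def arc(u0,w0,a0,a1,n,per=5):
    th=np.radians(np.linspace(a0,a1,n+1));p=np.stack([-(u0*np.cos(th)-w0*np.sin(th)),u0*np.sin(th)+w0*np.cos(th)],1)
    for k in range(0,n,per):
        print([[round(.099*d[0]/300,3),round(.995*d[0]/300,3),round(d[1]/300,3)] for d in p[k+1:k+1+per]-p[k]])
E
python3 -c "
from arc import *
arc(150.2,36.3,0,105,20)"
```

```text
[[np.float64(0.001), np.float64(0.013), np.float64(0.045)], [np.float64(0.003), np.float64(0.03), np.float64(0.089)], [np.float64(0.005), np.float64(0.051), np.float64(0.131)], [np.float64(0.008), np.float64(0.076), np.float64(0.171)], [np.float64(0.01), np.float64(0.105), np.float64(0.209)]]
[[np.float64(0.003), np.float64(0.032), np.float64(0.035)], [np.float64(0.007), np.float64(0.066), np.float64(0.067)], [np.float64(0.01), np.float64(0.104), np.float64(0.095)], [np.float64(0.014), np.float64(0.144), np.float64(0.12)], [np.float64(0.018), np.float64(0.186), np.float64(0.141)]]
[[np.float64(0.004), np.float64(0.044), np.float64(0.017)], [np.float64(0.009), np.float64(0.089), np.float64(0.03)], [np.float64(0.013), np.float64(0.135), np.float64(0.039)], [np.float64(0.018), np.float64(0.182), np.float64(0.044)], [np.float64(0.023), np.float64(0.229), np.float64(0.044)]]
[[np.float64(0.005), np.float64(0.047), np.float64(-0.004)], [np.float64(0.009), np.float64(0.093), np.float64(-0.012)], [np.float64(0.014), np.float64(0.138), np.float64(-0.025)], [np.float64(0.018), np.float64(0.182), np.float64(-0.042)], [np.float64(0.022), np.float64(0.224), np.float64(-0.062)]]
```

Emit:
jog_arm(moves=[[[0.001,0.013,0.045,0,0,0,255],[0.003,0.03,0.089,0,0,0,255],[0.005,0.051,0.131,0,0,0,255],[0.008,0.076,0.171,0,0,0,255],[0.01,0.105,0.209,0,0,0,255]]], force=30)

```text
time_s: 9.9
tool_pos: [534.9, 205.5, 149.8]
tcp_rot: [0.001, 0.053, 0.999, -0.0]
contact_force: [2.9, -7.1, -6.1]
grip_width: 7.6
```

Emit:
jog_arm(moves=[[[0.003,0.032,0.035,0,0,0,255],[0.007,0.066,0.067,0,0,0,255],[0.01,0.104,0.095,0,0,0,255],[0.014,0.144,0.12,0,0,0,255],[0.018,0.186,0.141,0,0,0,255]]])

```text
time_s: 10.32
tool_pos: [540.3, 260.1, 192.6]
tcp_rot: [0.001, 0.053, 0.999, -0.002]
contact_force: [1.4, -9.7, -0.5]
grip_width: 7.0
```

```bash
python3 -c "
from h import *
st()"
```

```text
t 10.32 tcp [540.3 260.1 192.6] zax [ 0.001 -0.003 -1.   ] jawyaw 83.9 F [ 1.4 -9.7 -0.5] w 7.0 q [ 0.41  0.22  1.94 -0.    0.98 -1.05]
```

Emit:
jog_arm(moves=[[[0.004,0.044,0.017,0,0,0,255],[0.009,0.089,0.03,0,0,0,255],[0.013,0.135,0.039,0,0,0,255],[0.018,0.182,0.044,0,0,0,255],[0.023,0.229,0.044,0,0,0,255]]])

```text
time_s: 10.73
tool_pos: [547.2, 328.1, 206.4]
tcp_rot: [0.001, 0.053, 0.999, -0.003]
contact_force: [-2.2, -7.3, 5.0]
grip_width: 7.0
```

Emit:
jog_arm(moves=[[[0.005,0.047,-0.004,0,0,0,255],[0.009,0.093,-0.012,0,0,0,255],[0.014,0.138,-0.025,0,0,0,255],[0.018,0.182,-0.042,0,0,0,255],[0.022,0.224,-0.062,0,0,0,255]]])

```text
time_s: 11.15
tool_pos: [553.7, 395.2, 188.3]
tcp_rot: [0.0, 0.054, 0.999, -0.003]
contact_force: [-3.8, -2.8, 6.5]
grip_width: 6.2
```

Run:
```python
from h import *
st();f=grab_frame('scene');g=grab_frame('side')
import cv2
def crop(F,x0,y0,x1,y1,w,h): 
    im=cv2.cvtColor(F["image"],cv2.COLOR_RGB2BGR)[y0:y1,x0:x1]; im=cv2.resize(im,(w,h),interpolation=cv2.INTER_CUBIC);return im
cv2.imwrite('pics/c8.png',np.hstack([crop(g,205,70,355,230,400,427),crop(f,290,60,450,230,400,427)]))
```

```text
t 11.15 tcp [553.7 395.2 188.3] zax [ 0.001 -0.006 -1.   ] jawyaw 83.9 F [-3.8 -2.8  6.5] w 6.2 q [ 0.59  0.35  1.78 -0.01  1.02 -0.87]
```

View pics/c8.png

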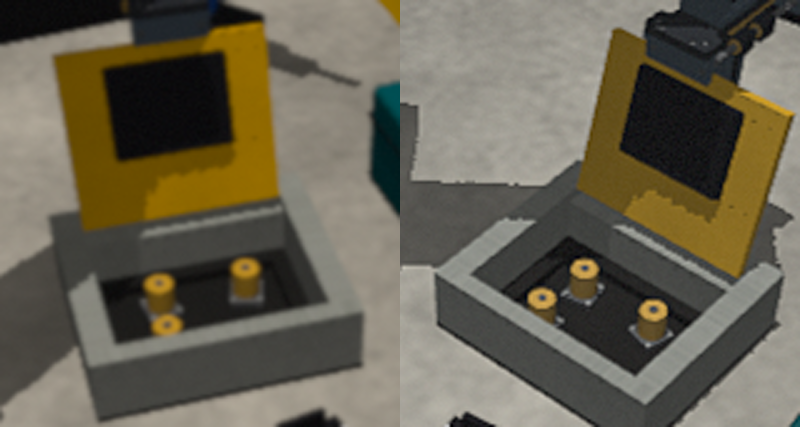

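Both views show the hatch open to about 105° and three gear heads in the pit. I release the ring with a small opening and rise.

Emit:
jog_arm(moves=[[[0,0,0,0,0,0,212],[0,0,0,0,0,0,212],[0,0,0,0,0,0,212],[0,0.01,0,0,0,0,212]]])

```text
time_s: 11.58
tool_pos: [553.9, 398.2, 187.7]
tcp_rot: [0.001, 0.054, 0.999, -0.003]
contact_force: [-0.5, -1.4, 0.3]
grip_width: 15.5
```

Emit:
jog_arm(moves=[[[0,0.01,0.06,0,0,0,212],[0,0.01,0.12,0,0,0,212],[0,0.01,0.2,0,0,0,212],[0,0.01,0.3,0,0,0,212],[0,0.01,0.4,0,0,0,212]]])

```text
time_s: 12.0
tool_pos: [553.7, 400.8, 308.8]
tcp_rot: [0.0, 0.054, 0.999, -0.003]
contact_force: [1.0, 0.1, -0.0]
grip_width: 15.1
```

```bash
cat > gears.py <<'E'
from h import *
def look(n):
    f=grab_frame(n);P=fxyz(f) if n=="wrist" else xyz(f);hsv=cv2.cvtColor(f["image"],cv2.COLOR_RGB2HSV).astype(int);H,S,V=[hsv[...,i] for i in range(3)]
    x=np.array([.995,-.099]);y=np.array([.099,.995]);L=(P[...,:2]-[537.5,217.5])
    inp=(abs(L@x)<112)&(abs(L@y)<88)
    ok=f["range_z"]>0
    br=ok&inp&(H>8)&(H<32)&(S>90)&(P[...,2]<60)&(P[...,2]>20)
    nb,l,s,_=cv2.connectedComponentsWithStats(br.astype(np.uint8))
    for i in range(1,nb):
        if s[i,4]>15:
            m=(l==i);p=P[m];t=p[p[:,2]>p[:,2].max()-5];r=cv2.minEnclosingCircle(t[:,:2].astype(np.float32))
            print(n,"px",s[i][:5],"top z",round(np.percentile(p[:,2],95),1),"circle",np.round(r[0],1),round(r[1],1),"mean",np.round(t.mean(0),1))
    return f
if __name__=="__main__":
    st();look("scene");look("side")
E
python3 gears.py
```

```text
t 12.0 tcp [553.7 400.8 308.8] zax [ 0.    -0.006 -1.   ] jawyaw 83.8 F [ 1.   0.1 -0. ] w 15.1 q [ 0.59  0.24  1.69 -0.01  1.21 -0.87]
scene px [359 163  11  15 128] top z 50.6 circle [499.8 251. ] 14.6 mean [497.9 251.3  49.7]
scene px [342 175  11  14 105] top z 50.0 circle [483.1 187.8] 15.0 mean [482.8 188.4  49.4]
scene px [385 180  12  16 138] top z 50.0 circle [591.4 242.8] 15.0 mean [590.8 243.9  49.1]
side px [291 166  11  15 134] top z 49.9 circle [586.1 241.6] 13.0 mean [583.8 243.3  49.6]
side px [259 173  11  14 129] top z 49.8 circle [491.2 252. ] 14.9 mean [491.5 251.   48.8]
side px [262 188  11   8  72] top z 49.5 circle [480.7 191.1] 15.2 mean [480.7 190.8  47.5]
```

The three gear heads are found in both views with tops at z≈50, near (496,251), (482,189) and (589,243). I move above the pit for a close look.

Emit:
jog_arm(moves=[[[0.03,-0.13,0,0,0,0,150],[0.06,-0.26,0,0,0,0,100],[0.1,-0.4,0,0,0,0,0],[0.13,-0.5,-0.1,0,0,0,0],[0.155,-0.6,-0.2,0,0,0,0]]])

```text
time_s: 12.52
tool_pos: [602.8, 223.6, 257.8]
tcp_rot: [0.006, 0.054, 0.999, 0.0]
contact_force: [0.6, 0.6, -0.7]
grip_width: 45.6
```

Emit:
jog_arm(moves=[[[0,0,0,0,0,0,0],[0,0,0,0,0,0,0]]])

```text
time_s: 12.68
tool_pos: [602.3, 221.7, 256.2]
tcp_rot: [0.004, 0.055, 0.998, -0.0]
contact_force: [-0.2, 0.5, 1.1]
grip_width: 59.5
```

Run:
```python
from gears import *
st();f=look("wrist");save(f,"w9",(150,0,480,270,2.4))
```

```text
t 12.68 tcp [602.3 221.7 256.2] zax [ 0.009 -0.001 -1.   ] jawyaw 83.7 F [-0.2  0.5  1.1] w 59.5 q [ 0.32  0.22  1.82 -0.    1.1  -1.14]
wrist px [263  87  29  29 582] top z 48.5 circle [480.1 190.5] 15.0 mean [480.3 190.3  47.3]
wrist px [324  92  28  28 553] top z 48.7 circle [492.4 254.5] 14.9 mean [492.7 254.2  47.3]
wrist px [324 176  27  29 568] top z 48.6 circle [585.9 243.6] 15.2 mean [585.6 243.8  47.3]
```

View pics/w9.png

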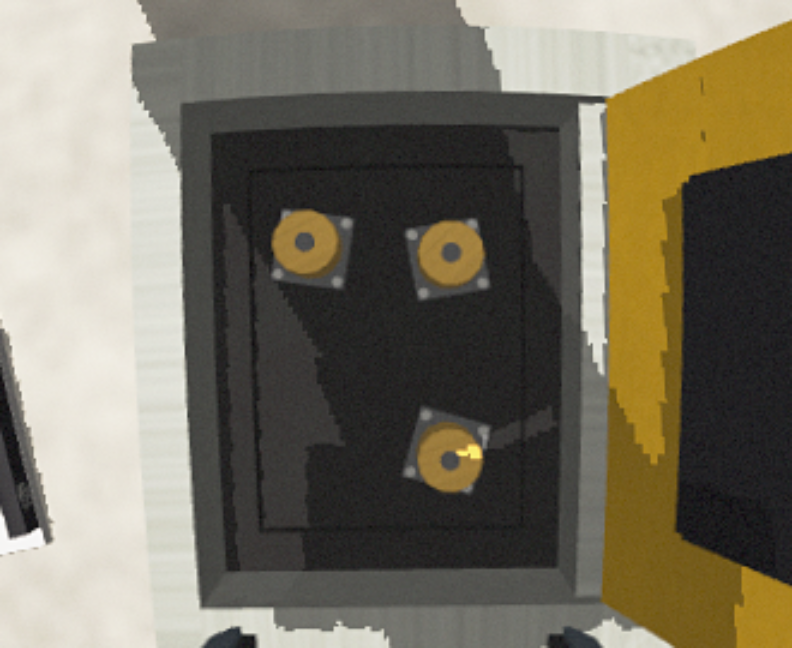

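Three gear heads show with their flange screws. A is at crop (450,253), B at (305,242) and C at (450,460). I take each yaw from the screws.

Run:
```python
from h import *
f=grab_frame("wrist")
for n,c in dict(A=[(411,234),(473,225),(485,283),(423,294)],B=[(289,215),(347,223),(337,283),(277,275)],C=[(427,414),(484,430),(470,488),(410,472)]).items():
    p=np.array([ray(f,150+x/2.4,y/2.4,15,True)[:2] for x,y in c])
    e=[p[i]-p[i-1] for i in range(4)];a=[np.degrees(np.arctan2(v[1],v[0]))%90 for v in e]
    print(n,p.mean(0).round(1),"sides",[round(float(np.linalg.norm(v)),1) for v in e],"yaw mod 90",np.round(a,1))
```

```text
A [494.1 256.6] sides [30.0, 30.1, 29.1, 30.4] yaw mod 90 [4.9 3.  5.5 4.7]
B [481.8 192.4] sides [30.1, 28.4, 29.9, 29.4] yaw mod 90 [72.4 74.3 74.4 74.8]
C [587.9 246.8] sides [29.9, 29.0, 29.7, 30.8] yaw mod 90 [67.8 68.4 71.2 68.8]
```

Emit:
jog_arm(moves=[[[-0.1,-0.03,-0.1,0,0,-0.1,87],[-0.2,-0.06,-0.2,0,0,-0.157,87],[-0.3,-0.08,-0.3,0,0,-0.157,87],[-0.404,-0.101,-0.36,0,0,-0.157,87],[-0.404,-0.101,-0.45,0,0,-0.157,87]]])

```text
time_s: 13.2
tool_pos: [477.5, 193.9, 123.5]
tcp_rot: [0.006, 0.135, 0.991, -0.0]
contact_force: [1.8, -0.2, -0.3]
grip_width: 60.3
```

Emit:
jog_arm(moves=[[[0,0,0,0,0,0,87],[0,0,0,0,0,0,87]]])

```text
time_s: 13.37
tool_pos: [477.2, 194.8, 124.1]
tcp_rot: [0.005, 0.134, 0.991, -0.0]
contact_force: [0.5, 0.6, 1.1]
grip_width: 60.0
```

Run:
```python
from gears import *
st();look("wrist");look("scene")
```

```text
t 13.37 tcp [477.2 194.8 124.1] zax [ 0.011 -0.002 -1.   ] jawyaw 74.5 F [0.5 0.6 1.1] w 60.0 q [ 0.35  0.18  2.14 -0.01  0.81 -0.95]
wrist px [ 375  213   42   45 1267] top z 48.4 circle [492.2 254.4] 14.8 mean [491.5 254.1  47.3]
wrist px [ 296  218   38   46 1256] top z 48.4 circle [479.6 191. ] 15.1 mean [479.3 191.   47.3]
scene px [359 163  11  16 130] top z 50.4 circle [496.3 252.5] 16.3 mean [498.1 252.2  48.9]
scene px [342 175  11  14 108] top z 50.5 circle [485.8 187.6] 14.8 mean [485.8 186.6  49.8]
scene px [386 179  11  17 139] top z 49.8 circle [591.1 241.5] 15.6 mean [589.9 241.6  49.1]
```

Emit:
jog_arm(moves=[[[0.01,-0.0125,-0.1,0,0.0105,0,87],[0.01,-0.0125,-0.2,0,0.0105,0,87],[0.01,-0.0125,-0.3,0,0.0105,0,87],[0.01,-0.0125,-0.38,0,0.0105,0,87],[0.01,-0.0125,-0.42,0,0.0105,0,87]]])

```text
time_s: 13.88
tool_pos: [483.2, 191.7, -1.5]
tcp_rot: [0.001, 0.135, 0.991, -0.0]
contact_force: [0.3, -0.2, -0.5]
grip_width: 60.0
```

Emit:
jog_arm(moves=[[[0,0,0,0,0,0,200],[0,0,0,0,0,0,255],[0,0,0,0,0,0,255],[0,0,0,0,0,0,255],[0,0,0,0,0,0,255]]], force=25)

```text
time_s: 14.3
tool_pos: [484.1, 192.0, -0.1]
tcp_rot: [0.002, 0.135, 0.991, 0.0]
contact_force: [-1.2, -0.1, 4.5]
grip_width: 29.6
```

```bash
python3 -c "
from h import *
st()"
```

```text
t 14.3 tcp [ 4.841e+02  1.920e+02 -1.000e-01] zax [ 0.005 -0.    -1.   ] jawyaw 74.5 F [-1.2 -0.1  4.5] w 29.6 q [ 0.33  0.42  2.15 -0.    0.57 -0.96]
```

Emit:
jog_arm(moves=[[[0,0,0.08,0,0,0,255],[0,0,0.18,0,0,0,255],[0,0,0.3,0,0,0,255],[0,0,0.42,0,0,0,255],[0,0,0.54,0,0,0,255]]])

```text
time_s: 14.72
tool_pos: [483.7, 191.9, 164.2]
tcp_rot: [0.003, 0.135, 0.991, 0.0]
contact_force: [0.5, 0.4, -1.0]
grip_width: 29.3
```

Emit:
jog_arm(moves=[[[0.02,-0.1,0,0,0,-0.119,255],[0.05,-0.22,0,0,0,-0.238,255],[0.08,-0.34,0,0,0,-0.357,255],[0.11,-0.46,0,0,0,-0.476,255],[0.13,-0.57,0,0,0,-0.585,255]]])

```text
time_s: 15.13
tool_pos: [523.2, 19.0, 165.2]
tcp_rot: [0.003, 0.43, 0.903, -0.0]
contact_force: [0.9, 1.4, -0.4]
grip_width: 29.2
```

Emit:
jog_arm(moves=[[[0.02,-0.1,0,0,0,-0.119,255],[0.04,-0.2,0,0,0,-0.238,255],[0.06,-0.3,0,0,0,-0.357,255],[0.08,-0.4,0,0,0,-0.476,255],[0.1,-0.47,0,0,0,-0.585,255]]])

```text
time_s: 15.55
tool_pos: [553.3, -124.3, 166.0]
tcp_rot: [0.004, 0.685, 0.729, -0.001]
contact_force: [-0.1, 0.5, -0.6]
grip_width: 29.9
```

Run:
```python
from gears import *
st();look("scene");f=grab_frame("wrist");save(f,"w10")
```

```text
t 15.55 tcp [ 553.3 -124.3  166. ] zax [ 0.004 -0.007 -1.   ] jawyaw 3.5 F [-0.1  0.5 -0.6] w 29.9 q [-0.26  0.2   2.02 -0.01  0.91 -0.32]
scene px [359 163  11  15 128] top z 49.8 circle [498.7 252.5] 14.4 mean [498.  253.2  49. ]
scene px [386 180  11  15 132] top z 50.8 circle [590.5 240.9] 14.7 mean [591.4 242.5  49.4]
```

View pics/w10.png

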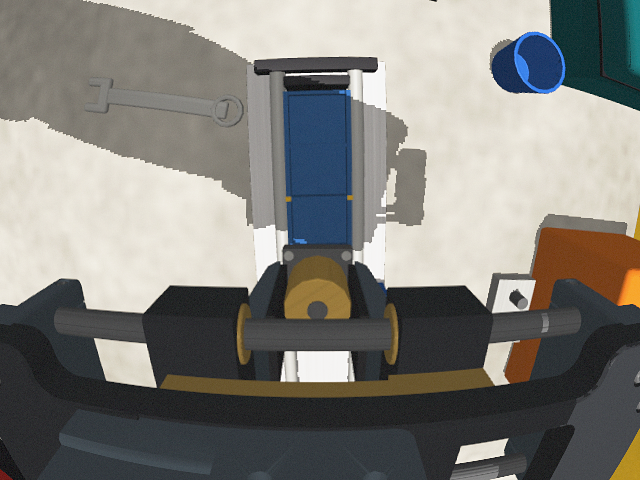

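The carrier lies below, blue from v≈90 up to the held gear, with the push plate at (317,82) and a divider at v≈195. Now I measure its axis and end.

Run:
```python
from h import *
f=grab_frame("wrist");P=fxyz(f);hsv=cv2.cvtColor(f["image"],cv2.COLOR_RGB2HSV).astype(int)
np.set_printoptions(linewidth=200,suppress=True)
# profile along the middle column: height vs position
for v in range(70,245,5): 
    u=318; print(v,np.round(P[v,u],0),f["image"][v,u],end=" | ")
print()
b=(hsv[...,0]>100)&(hsv[...,0]<125)&(hsv[...,1]>110)&(f["range_z"]>0)
b[:,:270]=0;b[:,365:]=0
for v in range(95,240,15):
    us=np.where(b[v])[0];l,r=us[0],us[-1]
    print(v,l,r,np.round(P[v,l+1]),np.round(P[v,r-1]),"mid",np.round((ray(f,l,v,46,True)+ray(f,r,v,46,True))/2,1),"w",np.round(np.linalg.norm(ray(f,l,v,46,True)-ray(f,r,v,46,True)),1))
h=(P[...,2])
print("z hist",np.round(np.percentile(h[b],[5,25,50,75,95]),1))
```

```text
70 [546.  12.  27.] [83 82 83] | 75 [547.  10.   9.] [255 255 255] | 80 [547.  -5.  77.] [72 70 71] | 85 [547.  -9.  79.] [42 41 45] | 90 [548. -11.  62.] [32 33 28] | 95 [548. -13.  46.] [ 44  73 111] | 100 [548. -16.  35.] [ 41  74 110] | 105 [548. -20.  33.] [ 43  74 110] | 110 [549. -25.  32.] [ 44  69 109] | 115 [549. -29.  35.] [ 45  72 109] | 120 [549. -34.  32.] [ 43  73 108] | 125 [549. -38.  32.] [ 43  69 108] | 130 [550. -42.  33.] [ 44  75 110] | 135 [550. -47.  34.] [ 46  74 111] | 140 [550. -51.  33.] [ 46  72 107] | 145 [551. -56.  32.] [ 40  70 105] | 150 [551. -60.  33.] [ 36  69 106] | 155 [551. -64.  33.] [ 39  71 105] | 160 [551. -69.  33.] [ 41  72 106] | 165 [552. -73.  33.] [ 45  73 109] | 170 [552. -78.  32.] [ 45  73 109] | 175 [552. -82.  33.] [ 39  70 105] | 180 [553. -86.  33.] [ 36  68 105] | 185 [553. -91.  34.] [ 35  66 103] | 190 [553. -95.  33.] [ 42  70 105] | 195 [ 553. -100.   33.] [ 37  69 104] | 200 [ 553. -102.   46.] [ 46  74 108] | 205 [ 554. -109.   34.] [ 43  68 104] | 210 [ 554. -113.   33.] [ 37  69 104] | 215 [ 554. -117.   35.] [ 41  67 
[... 337 characters left out ...]
8.6 -25.6  46. ] w 54.7
125 286 351 [524. -40.  47.] [576. -37.  46.] mid [549.8 -38.3  46. ] w 54.0
140 286 352 [525. -53.  47.] [578. -49.  46.] mid [551.1 -50.9  46. ] w 55.0
155 287 352 [526. -65.  46.] [579. -62.  46.] mid [552.3 -63.5  46. ] w 54.4
170 287 352 [527. -78.  46.] [580. -74.  46.] mid [553.1 -76.2  46. ] w 54.7
185 287 351 [527. -91.  47.] [580. -87.  45.] mid [553.5 -89.   46. ] w 54.2
200 293 347 [ 533. -103.   46.] [ 577. -101.   46.] mid [ 555.2 -101.9   46. ] w 46.1
215 288 351 [ 529. -116.   47.] [ 582. -113.   47.] mid [ 555.6 -115.    46. ] w 54.3
230 289 351 [ 531. -130.   47.] [ 583. -127.   46.] mid [ 556.9 -128.2   46. ] w 53.9
z hist [32.2 33.1 33.7 35.  46.6]
```

```bash
cat > held.py <<'E'
from h import *
def held(f=None):
    "held gear: flange front edge and body, relative to TCP"
    f=f or grab_frame("wrist");P=fxyz(f);s=get_state();t=s["tool_pos"];hsv=cv2.cvtColor(f["image"],cv2.COLOR_RGB2HSV).astype(int)
    m=(hsv[...,0]>8)&(hsv[...,0]<28)&(hsv[...,1]>90)&(np.linalg.norm(P[...,:2]-t[:2],axis=-1)<30)&(P[...,2]>t[2]+5)&(P[...,2]<t[2]+60)
    p=P[m]-t;print("brass",len(p),"min",p.min(0).round(1),"max",p.max(0).round(1))
    w,x,y,z=s["tcp_rot"];from scipy.spatial.transform import Rotation as Ro
    q=p@Ro.from_quat([x,y,z,w]).as_matrix();side=q[(q[:,2]<-16)&(q[:,2]>-40)]
    A=np.c_[2*side[:,:2],np.ones(len(side))];c=np.linalg.lstsq(A,(side[:,:2]**2).sum(1),rcond=None)[0];print("tool frame: x front",np.round(np.percentile(q[:,0],99.5),1),"circle fit",c[:2].round(1),round(float(np.sqrt(c[2]+c[0]**2+c[1]**2)),1),"z range",np.percentile(q[:,2],[1,99]).round(1))
if __name__=="__main__": held()
E
python3 - <<'E'
from held import *
f=grab_frame("wrist");held(f);P=fxyz(f)
for u in (305,330):
    c=P[88:246,u];k=c[:,2]>41;print([np.round(x,1).tolist() for x in c[k]])
E
```

```text
brass 3221 min [-15.4 -15.9  13.6] max [15.7 17.  58.8]
tool frame: x front 16.5 circle fit [ 1.3 -0.2] 14.9 z range [-48.9 -17.6]
[[536.6, -10.7, 77.4], [536.6, -11.4, 76.5], [536.5, -11.7, 73.5], [536.5, -12.1, 70.2], [536.1, -11.3, 57.8], [535.9, -11.4, 51.9], [535.7, -11.6, 45.9], [535.7, -12.3, 44.6], [535.8, -13.1, 44.1], [535.9, -14.1, 46.2], [535.8, -14.6, 42.2], [538.7, -57.1, 44.5], [538.8, -57.9, 45.5], [538.8, -58.8, 45.0], [538.9, -59.6, 46.4], [541.5, -101.8, 42.3], [541.6, -102.2, 45.4], [541.6, -103.1, 44.8], [541.7, -103.9, 45.6], [545.3, -103.3, 174.2]]
[[555.1, -9.5, 77.8], [555.1, -10.2, 77.7], [555.3, -10.6, 74.4], [555.5, -10.5, 68.0], [555.9, -10.0, 57.8], [556.2, -9.7, 49.3], [556.3, -10.1, 46.0], [556.4, -11.0, 45.7], [556.5, -11.7, 45.1], [556.6, -12.5, 44.3], [559.5, -55.7, 46.5], [559.6, -56.5, 46.3], [559.7, -57.3, 45.9], [559.8, -58.2, 44.6], [562.9, -100.2, 43.7], [562.9, -100.9, 44.7], [562.9, -101.5, 46.3], [563.1, -102.7, 44.0], [558.1, -102.1, 175.3]]
```

Emit:
jog_arm(moves=[[[0.011,-0.005,-0.1,0.0067,0.004,0.0135,255],[0.011,-0.005,-0.2,0.0067,0.004,0.0135,255],[0.011,-0.005,-0.27,0.0067,0.004,0.0135,255],[0.011,-0.005,-0.33,0.0067,0.004,0.0135,255],[0.011,-0.005,-0.33,0.0067,0.004,0.0135,255]]])

```text
time_s: 16.17
tool_pos: [553.9, -122.1, 63.7]
tcp_rot: [-0.003, 0.676, 0.737, -0.001]
contact_force: [-0.8, 1.3, -2.4]
grip_width: 29.5
```

Run:
```python
from held import *
st();held()
```

```text
t 16.17 tcp [ 553.9 -122.1   63.7] zax [-0.006  0.002 -1.   ] jawyaw 5.0 F [-0.8  1.3 -2.4] w 29.5 q [-0.26  0.36  2.05  0.    0.74 -0.35]
brass 3227 min [-16.7  -6.8  12.9] max [13.9 18.  48. ]
tool frame: x front 18.0 circle fit [ 2.7 -1.5] 14.8 z range [-46.9 -15.5]
```

Emit:
jog_arm(moves=[[[0.009,-0.0125,-0.02,-0.002,-0.005,-0.01,255],[0.009,-0.0125,-0.05,-0.002,-0.005,-0.01,255],[0.009,-0.0125,-0.08,-0.002,-0.005,-0.01,255],[0.009,-0.0125,-0.11,-0.002,-0.005,-0.01,255],[0.009,-0.0125,-0.115,-0.002,-0.005,-0.01,255]]])

```text
time_s: 16.63
tool_pos: [556.8, -126.0, 29.5]
tcp_rot: [-0.0, 0.68, 0.733, 0.0]
contact_force: [-0.1, 0.4, -2.0]
grip_width: 29.3
```

Run:
```python
from h import *
st()
```

```text
t 16.63 tcp [ 556.8 -126.    29.5] zax [-0.  0. -1.] jawyaw 4.3 F [-0.1  0.4 -2. ] w 29.3 q [-0.26  0.42  2.04  0.    0.67 -0.34]
```

Emit:
jog_arm(moves=[[[0,0,0,0,0,0,130],[0,0,0,0,0,0,130],[0,0,0,0,0,0,130],[0,0,0.03,0,0,0,130],[0,0,0.1,0,0,0,130]]])

```text
time_s: 17.05
tool_pos: [555.5, -125.7, 58.7]
tcp_rot: [-0.002, 0.68, 0.733, -0.001]
contact_force: [-0.0, -0.2, -0.0]
grip_width: 44.8
```

Emit:
jog_arm(moves=[[[0,0,0.1,0,0,0,87],[0,0,0.22,0,0,0,87],[0,0,0.34,0,0,0,87],[-0.01,0.03,0.42,0,0,0.1,87],[-0.02,0.06,0.46,0,0,0.2,87]]])

```text
time_s: 17.47
tool_pos: [551.1, -108.0, 201.6]
tcp_rot: [0.001, 0.598, 0.802, 0.0]
contact_force: [0.1, 0.6, 0.2]
grip_width: 59.9
```

Emit:
jog_arm(moves=[[[-0.01,0.06,0,0,0,0.119,87],[-0.02,0.12,0,0,0,0.238,87],[-0.03,0.18,0,0,0,0.357,87],[-0.04,0.24,0,0,0,0.476,87],[-0.05,0.3,0,0,0,0.595,87]]])

```text
time_s: 17.88
tool_pos: [536.0, -17.2, 202.8]
tcp_rot: [0.002, 0.322, 0.947, 0.001]
contact_force: [0.4, 0.0, 1.2]
grip_width: 60.1
```

Emit:
jog_arm(moves=[[[-0.01,0.06,0,0,0,0.119,87],[-0.02,0.12,0,0,0,0.238,87],[-0.03,0.18,0,0,0,0.357,87],[-0.04,0.24,0,0,0,0.476,87],[-0.05,0.3,0,0,0,0.595,87]]])

```text
time_s: 18.3
tool_pos: [520.8, 73.6, 203.9]
tcp_rot: [0.002, 0.015, 1.0, 0.001]
contact_force: [0.2, 0.3, -0.1]
grip_width: 60.0
```

Emit:
jog_arm(moves=[[[-0.01,0.06,0,0,0,0.119,87],[-0.02,0.12,0,0,0,0.238,87],[-0.03,0.18,0,0,0,0.357,87],[-0.04,0.24,0,0,0,0.476,87],[-0.05,0.3,0,0,0,0.595,87]]])

```text
time_s: 18.72
tool_pos: [505.7, 164.5, 205.1]
tcp_rot: [0.002, -0.293, 0.956, 0.002]
contact_force: [1.6, 0.6, 0.8]
grip_width: 59.9
```

Emit:
jog_arm(moves=[[[-0.01,0.06,0,0,0,0.119,87],[-0.02,0.12,0,0,0,0.238,87],[-0.03,0.18,0,0,0,0.357,87],[-0.035,0.24,0,0,0,0.476,87],[-0.035,0.27,0,0,0,0.595,87]]])

```text
time_s: 19.13
tool_pos: [495.0, 247.2, 206.3]
tcp_rot: [0.002, -0.573, 0.819, 0.002]
contact_force: [0.6, 0.3, -0.5]
grip_width: 60.1
```

Run:
```python
from gears import *
st();look("scene");look("side");f=look("wrist")
```

```text
t 19.13 tcp [495.  247.2 206.3] zax [ 0.001  0.006 -1.   ] jawyaw 160.0 F [ 0.6  0.3 -0.5] w 60.1 q [ 0.42  0.13  2.02  0.01  0.99 -2.38]
scene px [359 163  11  15 128] top z 48.9 circle [497.6 250. ] 14.6 mean [501.1 248.2  51.1]
scene px [385 180  12  15 138] top z 49.8 circle [589.8 241.7] 13.9 mean [590.4 241.8  50.2]
side px [291 167  11  14 130] top z 50.4 circle [583.6 241.4] 13.5 mean [584.  241.5  50.4]
side px [259 172  11  15 132] top z 49.9 circle [491.6 252.2] 12.2 mean [490.4 252.4  51.5]
wrist px [308 206  30  34 753] top z 48.4 circle [492.4 254.4] 14.7 mean [492.3 253.9  47.3]
wrist px [218 228  33  34 775] top z 48.4 circle [585.6 244.2] 15.1 mean [585.2 244.   47.3]
```

Emit:
jog_arm(moves=[[[-0.006,0.026,-0.08,-0.006,0,0.119,87],[-0.006,0.026,-0.16,-0.006,0,0.238,87],[-0.006,0.026,-0.24,-0.006,0,0.357,87],[-0.006,0.026,-0.32,-0.006,0,0.408,87],[-0.006,0.026,-0.353,-0.006,0,0.408,87]]])

```text
time_s: 19.7
tool_pos: [492.1, 252.2, 97.7]
tcp_rot: [0.002, 0.73, -0.683, -0.0]
contact_force: [-1.3, -0.3, -0.7]
grip_width: 60.3
```

Run:
```python
from gears import *
st();f=look("wrist")
```

```text
t 19.7 tcp [492.1 252.2  97.7] zax [-0.003 -0.002 -1.   ] jawyaw -176.2 F [-1.3 -0.3 -0.7] w 60.3 q [ 0.43  0.29  2.07 -0.    0.79 -2.78]
wrist px [ 166  207   49   47 1558] top z 48.3 circle [585.6 244.3] 15.3 mean [584.9 243.6  47.2]
wrist px [ 295  227   42   49 1518] top z 48.3 circle [492.4 254.1] 14.9 mean [492.4 253.6  47.2]
```

Position is good, so I descend and grip gear A.

Emit:
jog_arm(moves=[[[0.001,0.006,-0.08,0,0,0.01,87],[0.001,0.006,-0.16,0,0,0.01,87],[0.001,0.006,-0.24,0,0,0.01,87],[0.001,0.006,-0.3,0,0,0.01,87],[0.001,0.006,-0.33,0,0,0.01,87]]])

```text
time_s: 20.17
tool_pos: [492.0, 253.4, -2.6]
tcp_rot: [0.003, 0.731, -0.682, -0.001]
contact_force: [-0.2, -0.6, -0.5]
grip_width: 60.3
```

Emit:
jog_arm(moves=[[[0,0,0,0,0,0,200],[0,0,0,0,0,0,255],[0,0,0,0,0,0,255],[0,0,0,0,0,0,255],[0,0,0,0,0,0,255]]], force=25)

```text
time_s: 20.58
tool_pos: [492.7, 253.7, -1.5]
tcp_rot: [0.002, 0.731, -0.683, -0.001]
contact_force: [0.7, -0.2, 3.7]
grip_width: 29.6
```

```bash
python3 -c "
from h import *
st()"
```

```text
t 20.58 tcp [492.7 253.7  -1.5] zax [-0.004 -0.002 -1.   ] jawyaw -176.1 F [ 0.7 -0.2  3.7] w 29.6 q [ 0.43  0.46  2.07 -0.    0.61 -2.77]
```

Emit:
jog_arm(moves=[[[0,0,0.08,0,0,0,255],[0,0,0.18,0,0,0,255],[0,0,0.3,0,0,0,255],[0,0,0.42,0,0,0,255],[0,0,0.54,0,0,0,255]]])

```text
time_s: 21.0
tool_pos: [492.3, 253.5, 162.6]
tcp_rot: [0.002, 0.731, -0.683, -0.001]
contact_force: [0.3, 0.9, -2.0]
grip_width: 29.3
```

Emit:
jog_arm(moves=[[[0.008,-0.044,0,0,0,-0.119,255],[0.016,-0.088,0,0,0,-0.238,255],[0.024,-0.132,0,0,0,-0.357,255],[0.032,-0.176,0,0,0,-0.476,255],[0.04,-0.22,0,0,0,-0.595,255]]])

```text
time_s: 21.42
tool_pos: [504.2, 186.9, 163.1]
tcp_rot: [-0.002, -0.483, 0.875, 0.001]
contact_force: [-0.6, -0.7, -1.1]
grip_width: 29.2
```

Emit:
jog_arm(moves=[[[0.008,-0.044,0,0,0,-0.119,255],[0.016,-0.088,0,0,0,-0.238,255],[0.024,-0.132,0,0,0,-0.357,255],[0.032,-0.176,0,0,0,-0.476,255],[0.04,-0.22,0,0,0,-0.595,255]]])

```text
time_s: 21.83
tool_pos: [516.1, 120.3, 163.6]
tcp_rot: [-0.001, -0.191, 0.982, 0.002]
contact_force: [-0.1, 0.7, -1.8]
grip_width: 29.8
```

Emit:
jog_arm(moves=[[[0.008,-0.044,0,0,0,-0.119,255],[0.016,-0.088,0,0,0,-0.238,255],[0.024,-0.132,0,0,0,-0.357,255],[0.032,-0.176,0,0,0,-0.476,255],[0.04,-0.22,0,0,0,-0.595,255]]])

```text
time_s: 22.25
tool_pos: [528.1, 53.6, 164.0]
tcp_rot: [-0.0, 0.12, 0.993, 0.002]
contact_force: [-0.4, -0.1, -1.8]
grip_width: 29.5
```

Emit:
jog_arm(moves=[[[0.008,-0.044,0,0,0,-0.119,255],[0.016,-0.088,0,0,0,-0.238,255],[0.024,-0.132,0,0,0,-0.357,255],[0.032,-0.176,0,0,0,-0.476,255],[0.04,-0.22,0,0,0,-0.595,255]]])

```text
time_s: 22.67
tool_pos: [540.0, -13.0, 164.4]
tcp_rot: [0.0, 0.42, 0.908, 0.002]
contact_force: [0.1, 0.7, -1.4]
grip_width: 29.6
```

Emit:
jog_arm(moves=[[[0.008,-0.044,0,0,0,-0.119,255],[0.016,-0.088,0,0,0,-0.238,255],[0.024,-0.132,0,0,0,-0.357,255],[0.032,-0.176,0,0,0,-0.476,255],[0.04,-0.22,0,0,0,-0.595,255]]])

```text
time_s: 23.08
tool_pos: [551.9, -79.7, 164.8]
tcp_rot: [0.001, 0.678, 0.735, 0.002]
contact_force: [0.8, -0.2, -2.8]
grip_width: 29.1
```

Run:
```python
from gears import *
from held import held
st();look("scene");f=grab_frame("wrist");held(f);save(f,"w11",(180,40,480,290,2.4))
P=fxyz(f)
for u in (308,322,334):
    c=P[40:240,u];k=(c[:,2]>42)&(c[:,2]<55);print(u,[np.round(x).astype(int).tolist() for x in c[k]])
```

```text
t 23.08 tcp [551.9 -79.7 164.8] zax [ 0.004  0.001 -1.   ] jawyaw 4.6 F [ 0.8 -0.2 -2.8] w 29.1 q [-0.19  0.19  2.04  0.    0.91 -0.27]
scene px [385 179  12  16 139] top z 49.8 circle [589.4 239.4] 15.5 mean [590.5 239.8  49.5]
brass 2647 min [-15.6  -4.7  15.2] max [14.7 11.2 58.1]
tool frame: x front 10.9 circle fit [-4.3 -0.3] 14.8 z range [-50.1 -18.3]
308 [[540, -13, 45], [540, -13, 45], [540, -14, 45], [543, -56, 45], [543, -57, 45], [543, -58, 45], [543, -58, 46], [543, -59, 45]]
322 [[552, -12, 45], [552, -13, 45], [552, -13, 46], [555, -55, 46], [555, -56, 46], [555, -56, 47], [555, -57, 46], [555, -58, 45]]
334 [[562, -11, 44], [562, -12, 45], [562, -13, 45], [565, -55, 45], [565, -56, 47], [565, -57, 45], [565, -58, 45]]
```

View pics/w11.png

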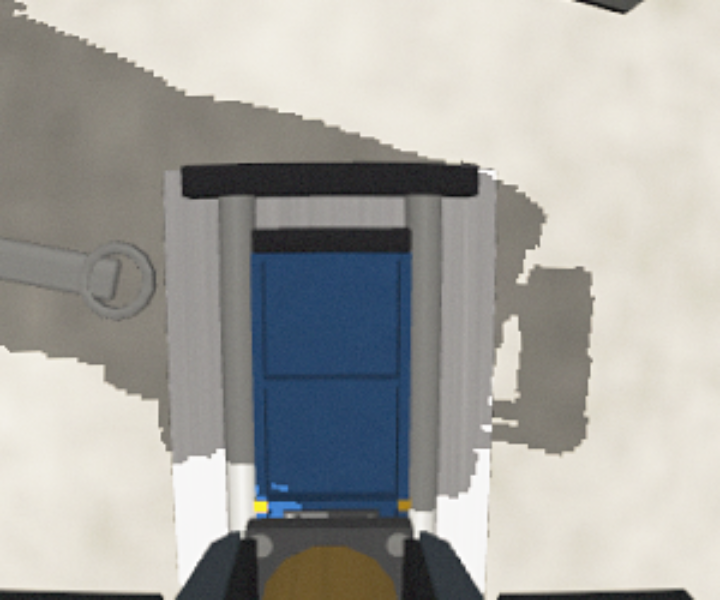

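The carrier is unmoved, with pockets 1 and 2 empty (divider at crop y≈377). The held gear sits about 4 mm behind the TCP along tool x, and I correct for that.

Emit:
jog_arm(moves=[[[0.0045,0.0137,-0.1,0,0.004,-0.005,255],[0.0045,0.0137,-0.2,0,0.004,-0.005,255],[0.0045,0.0137,-0.27,0,0.004,-0.005,255],[0.0045,0.0137,-0.34,0,0.004,-0.005,255],[0.0045,0.0137,-0.34,0,0.004,-0.005,255]]])

```text
time_s: 23.6
tool_pos: [551.0, -75.2, 59.7]
tcp_rot: [-0.002, 0.678, 0.735, -0.001]
contact_force: [-0.8, 0.2, -3.1]
grip_width: 29.4
```

Run:
```python
from held import *
st();held()
```

```text
t 23.6 tcp [551.  -75.2  59.7] zax [-0.005  0.002 -1.   ] jawyaw 4.6 F [-0.8  0.2 -3.1] w 29.4 q [-0.18  0.36  2.07  0.    0.72 -0.26]
brass 2647 min [-16.1  -3.7  13.2] max [13.6 14.9 48.6]
tool frame: x front 12.2 circle fit [-2.8 -1.4] 14.7 z range [-48.  -16.2]
```

Emit:
jog_arm(moves=[[[0.007,-0.003,-0.02,-0.002,-0.005,-0.005,255],[0.007,-0.003,-0.05,-0.002,-0.005,-0.005,255],[0.007,-0.003,-0.08,-0.002,-0.005,-0.005,255],[0.007,-0.003,-0.1,-0.002,-0.005,-0.005,255],[0.007,-0.003,-0.102,-0.002,-0.005,-0.005,255]]])

```text
time_s: 24.07
tool_pos: [553.5, -76.2, 30.0]
tcp_rot: [0.0, 0.681, 0.733, 0.0]
contact_force: [-0.0, 0.8, -2.0]
grip_width: 29.4
```

Run:
```python
from h import *
st()
```

```text
t 24.07 tcp [553.5 -76.2  30. ] zax [ 0.001 -0.001 -1.   ] jawyaw 4.2 F [-0.   0.8 -2. ] w 29.4 q [-0.18  0.41  2.07 -0.    0.66 -0.25]
```

Emit:
jog_arm(moves=[[[0,0,-0.008,0,0,0,255],[0,0,-0.008,0,0,0,255],[0,0,-0.008,0,0,0,130],[0,0,-0.008,0,0,0,130],[0,0,-0.008,0,0,0,130]]])

```text
time_s: 24.48
tool_pos: [553.9, -76.2, 28.0]
tcp_rot: [0.001, 0.681, 0.733, 0.0]
contact_force: [-0.2, 0.1, -0.7]
grip_width: 44.2
```

Emit:
jog_arm(moves=[[[0,0,0.0,0,0,0,130],[0,0,0.08,0,0,0,130],[0,0,0.2,0,0,0,100],[0,0,0.32,0,0,0.0,87],[0.0,0.0,0.44,0,0,0,87]]])

```text
time_s: 24.9
tool_pos: [553.5, -76.2, 161.6]
tcp_rot: [0.001, 0.681, 0.733, 0.0]
contact_force: [1.5, -0.6, 0.3]
grip_width: 59.2
```

Emit:
jog_arm(moves=[[[0.005,0.05,0.02,0,0,0.119,87],[0.01,0.1,0.04,0,0,0.238,87],[0.015,0.15,0.06,0,0,0.357,87],[0.02,0.2,0.1,0,0,0.476,87],[0.025,0.25,0.12,0,0,0.595,87]]])

```text
time_s: 25.32
tool_pos: [561.5, -0.5, 199.0]
tcp_rot: [0.001, 0.42, 0.907, 0.001]
contact_force: [0.1, 0.2, 0.6]
grip_width: 59.8
```

Emit:
jog_arm(moves=[[[0.005,0.05,0,0,0,0.119,87],[0.01,0.1,0,0,0,0.238,87],[0.015,0.15,0,0,0,0.357,87],[0.02,0.2,0,0,0,0.476,87],[0.025,0.25,0,0,0,0.595,87]]])

```text
time_s: 25.73
tool_pos: [569.0, 75.2, 199.3]
tcp_rot: [0.001, 0.121, 0.993, 0.001]
contact_force: [0.6, -0.9, -1.1]
grip_width: 60.5
```

Emit:
jog_arm(moves=[[[0.005,0.05,0,0,0,0.119,87],[0.01,0.1,0,0,0,0.238,87],[0.015,0.15,0,0,0,0.357,87],[0.02,0.2,0,0,0,0.476,87],[0.025,0.25,0,0,0,0.595,87]]])

```text
time_s: 26.15
tool_pos: [576.5, 151.0, 199.5]
tcp_rot: [0.001, -0.19, 0.982, 0.001]
contact_force: [0.9, 0.3, -0.3]
grip_width: 60.4
```

Emit:
jog_arm(moves=[[[0.005,0.05,0,0,0,0.119,87],[0.01,0.1,0,0,0,0.238,87],[0.015,0.15,0,0,0,0.357,87],[0.02,0.2,0,0,0,0.476,87],[0.025,0.25,0,0,0,0.595,87]]])

```text
time_s: 26.57
tool_pos: [584.0, 226.8, 199.7]
tcp_rot: [0.001, -0.483, 0.876, 0.001]
contact_force: [0.3, -0.1, -0.1]
grip_width: 60.4
```

Run:
```python
from gears import *
import pickle
st();look("scene");f=look("wrist");pickle.dump(f,open("fw.pkl","wb"))
g=grab_frame("scene");a=cv2.cvtColor(g["image"],cv2.COLOR_RGB2BGR)[215:365,210:390];b=cv2.cvtColor(f["image"],cv2.COLOR_RGB2BGR)[140:310,190:450]
a=cv2.resize(a,(400,333));b=cv2.resize(b,(400,262));c=np.zeros((333,800,3),np.uint8);c[:,:400]=a;c[:262,400:]=b;cv2.imwrite("pics/c12.png",c)
```

```text
t 26.57 tcp [584.  226.8 199.7] zax [-0.     0.003 -1.   ] jawyaw 147.7 F [ 0.3 -0.1 -0.1] w 60.4 q [ 0.33  0.25  1.88  0.    1.   -2.25]
scene px [385 180  12  15 136] top z 49.8 circle [589.3 242.8] 15.2 mean [590.4 241.7  48.7]
wrist px [309 215  31  35 784] top z 48.4 circle [586.  243.9] 15.0 mean [585.9 243.7  47.3]
```

View pics/c12.png

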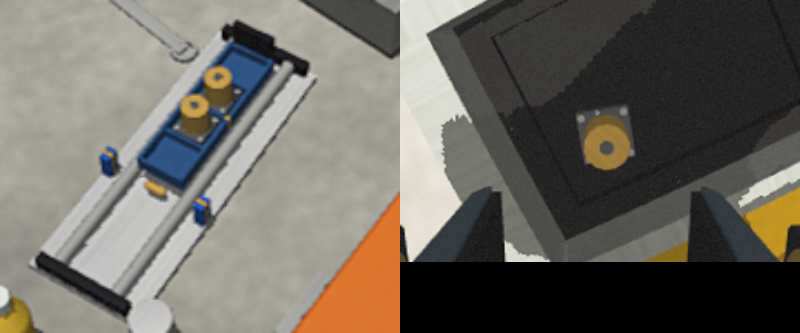

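Two gears stand upright in pockets 2 and 3. Gear C is still in place, with its flange turned about +11° from the jaws. The screw-based centre (588,247) matched best for the earlier gears, so I use it.

Emit:
jog_arm(moves=[[[0.013,0.067,-0.08,-0.003,0,0.1,87],[0.013,0.067,-0.16,-0.003,0,0.19,87],[0.013,0.067,-0.24,-0.003,0,0.19,87],[0.013,0.067,-0.33,-0.003,0,0.19,87],[0.013,0.067,-0.33,-0.003,0,0.19,87]]])

```text
time_s: 27.13
tool_pos: [585.0, 244.8, 96.0]
tcp_rot: [-0.004, -0.563, 0.827, 0.001]
contact_force: [-0.8, -0.1, -1.6]
grip_width: 59.6
```

Run:
```python
from gears import *
st();look("wrist")
```

```text
t 27.13 tcp [585.  244.8  96. ] zax [-0.007 -0.003 -1.   ] jawyaw 158.5 F [-0.8 -0.1 -1.6] w 59.6 q [ 0.36  0.4   1.9  -0.    0.84 -2.41]
wrist px [ 293  225   44   49 1539] top z 48.4 circle [586. 244.] 15.1 mean [585.8 243.5  47.3]
```

Emit:
jog_arm(moves=[[[0.009,0.006,-0.08,0.003,-0.007,0.005,87],[0.009,0.006,-0.16,0.003,-0.007,0.005,87],[0.009,0.006,-0.24,0.003,-0.007,0.005,87],[0.009,0.006,-0.3,0.003,-0.007,0.005,87],[0.009,0.006,-0.325,0.003,-0.007,0.005,87]]])

```text
time_s: 27.6
tool_pos: [588.8, 246.5, 0.7]
tcp_rot: [0.001, -0.564, 0.826, -0.0]
contact_force: [-0.3, -0.3, -0.1]
grip_width: 59.8
```

Emit:
jog_arm(moves=[[[0,0,0,0,0,0,200],[0,0,0,0,0,0,255],[0,0,0,0,0,0,255],[0,0,0,0,0,0,255],[0,0,0,0,0,0,255]]], force=25)

```text
time_s: 28.02
tool_pos: [589.4, 246.8, 1.9]
tcp_rot: [0.002, -0.564, 0.826, -0.0]
contact_force: [-0.7, -0.0, 4.1]
grip_width: 29.8
```

```bash
python3 -c "
from h import *
st()"
```

```text
t 28.02 tcp [589.4 246.8   1.9] zax [ 0.003  0.001 -1.   ] jawyaw 158.7 F [-0.7 -0.   4.1] w 29.8 q [ 0.36  0.55  1.91  0.    0.68 -2.41]
```

Emit:
jog_arm(moves=[[[0,0,0.08,0,0,0,255],[0,0,0.18,0,0,0,255],[0,0,0.3,0,0,0,255],[0,0,0.42,0,0,0,255],[0,0,0.54,0,0,0,255]]])

```text
time_s: 28.43
tool_pos: [589.0, 246.7, 165.9]
tcp_rot: [0.002, -0.564, 0.826, -0.0]
contact_force: [0.2, 0.2, -2.1]
grip_width: 29.0
```

Emit:
jog_arm(moves=[[[-0.005,-0.07,0,0,0,-0.119,255],[-0.01,-0.14,0,0,0,-0.238,255],[-0.015,-0.21,0,0,0,-0.357,255],[-0.02,-0.28,0,0,0,-0.476,255],[-0.025,-0.347,0,0,0,-0.595,255]]])

```text
time_s: 28.85
tool_pos: [581.2, 141.6, 166.5]
tcp_rot: [0.002, -0.281, 0.96, -0.001]
contact_force: [-0.3, -0.7, -2.6]
grip_width: 29.5
```

Emit:
jog_arm(moves=[[[-0.005,-0.07,0,0,0,-0.119,255],[-0.01,-0.14,0,0,0,-0.238,255],[-0.015,-0.21,0,0,0,-0.357,255],[-0.02,-0.28,0,0,0,-0.476,255],[-0.025,-0.347,0,0,0,-0.595,255]]])

```text
time_s: 29.27
tool_pos: [573.5, 36.5, 166.9]
tcp_rot: [0.002, 0.028, 1.0, -0.001]
contact_force: [0.1, -0.4, -1.5]
grip_width: 29.3
```

Emit:
jog_arm(moves=[[[-0.005,-0.07,0,0,0,-0.119,255],[-0.01,-0.14,0,0,0,-0.238,255],[-0.015,-0.21,0,0,0,-0.357,255],[-0.02,-0.28,0,0,0,-0.476,255],[-0.025,-0.347,0,0,0,-0.595,255]]])

```text
time_s: 29.68
tool_pos: [565.7, -68.7, 167.4]
tcp_rot: [0.001, 0.334, 0.943, -0.002]
contact_force: [0.3, -0.2, -1.2]
grip_width: 29.2
```

Emit:
jog_arm(moves=[[[-0.005,-0.07,0,0,0,-0.119,255],[-0.01,-0.14,0,0,0,-0.238,255],[-0.015,-0.21,0,0,0,-0.357,255],[-0.02,-0.28,0,0,0,-0.476,255],[-0.025,-0.347,0,0,0,-0.595,255]]])

```text
time_s: 30.1
tool_pos: [558.0, -173.9, 167.9]
tcp_rot: [0.001, 0.608, 0.794, -0.002]
contact_force: [-0.8, 0.1, -2.5]
grip_width: 29.8
```

Emit:
jog_arm(moves=[[[0,0,0,0,0,-0.1,255],[0,0,0,0,0,-0.193,255],[0,0,0,0,0,-0.193,255]]])

```text
time_s: 30.35
tool_pos: [557.9, -174.3, 168.3]
tcp_rot: [0.001, 0.687, 0.727, -0.002]
contact_force: [-0.1, 0.4, -2.5]
grip_width: 29.5
```

Run:
```python
from gears import *
from held import held
st();f=grab_frame("wrist");held(f)
P=fxyz(f)
for u in (296,300,342,348):
    c=P[40:260,u];k=(c[:,2]>42)&(c[:,2]<50);print(u,[np.round(x).astype(int).tolist() for x in c[k]][-12:])
```

```text
t 30.35 tcp [ 557.9 -174.3  168.3] zax [-0.001 -0.004 -1.   ] jawyaw 3.3 F [-0.1  0.4 -2.5] w 29.5 q [-0.34  0.23  1.98 -0.01  0.93 -0.39]
brass 3089 min [-15.3  -3.5  12.3] max [14.3 16.3 52. ]
tool frame: x front 15.9 circle fit [ 0.9 -0.5] 14.7 z range [-46.8 -14.9]
296 [[533, -60, 46], [533, -60, 45], [535, -103, 45], [535, -104, 45], [536, -105, 46], [538, -147, 45], [538, -148, 45], [538, -148, 47], [538, -150, 45], [538, -150, 45], [540, -192, 46], [540, -193, 46]]
300 [[541, -138, 43], [541, -139, 43], [541, -140, 43], [541, -141, 45], [541, -142, 42], [541, -147, 45], [541, -148, 44], [541, -148, 47], [541, -149, 45], [541, -150, 45], [543, -192, 46], [543, -193, 45]]
342 [[571, -57, 45], [574, -100, 45], [574, -101, 45], [574, -102, 45], [577, -144, 45], [577, -145, 45], [577, -145, 46], [577, -146, 45], [580, -188, 45], [580, -189, 45], [580, -190, 45], [580, -191, 46]]
348 [[585, -180, 46], [585, -181, 48], [585, -182, 47], [585, -183, 47], [585, -184, 45], [585, -185, 46], [585, -185, 47], [585, -186, 47], [586, -188, 45], [585, -188, 47], [586, -189, 47], [586, -190, 47]]
```

Emit:
jog_arm(moves=[[[0.007,0.014,-0.1,0.004,0,0.017,255],[0.007,0.014,-0.2,0.004,0,0.017,255],[0.007,0.014,-0.28,0.004,0,0.017,255],[0.007,0.014,-0.35,0.004,0,0.017,255],[0.007,0.014,-0.35,0.004,0,0.017,255]]])

```text
time_s: 30.82
tool_pos: [557.7, -168.7, 59.7]
tcp_rot: [-0.003, 0.676, 0.737, -0.002]
contact_force: [-1.6, 0.6, -1.3]
grip_width: 29.2
```

Run:
```python
from held import *
st();held()
```

```text
t 30.82 tcp [ 557.7 -168.7   59.7] zax [-0.006  0.002 -1.   ] jawyaw 4.9 F [-1.6  0.6 -1.3] w 29.2 q [-0.33  0.39  2.02 -0.    0.74 -0.42]
brass 3089 min [-16.4  -5.5   9.5] max [13.5 17.  47.1]
tool frame: x front 16.7 circle fit [ 1.6 -1.5] 14.8 z range [-44.6 -12.6]
```

Emit:
jog_arm(moves=[[[0.0075,-0.006,-0.02,-0.002,-0.005,-0.01,255],[0.0075,-0.006,-0.04,-0.002,-0.005,-0.01,255],[0.0075,-0.006,-0.07,-0.002,-0.005,-0.01,255],[0.0075,-0.006,-0.092,-0.002,-0.005,-0.01,255],[0.0075,-0.006,-0.095,-0.002,-0.005,-0.01,255]]])

```text
time_s: 31.28
tool_pos: [560.5, -170.7, 32.3]
tcp_rot: [0.0, 0.68, 0.733, -0.0]
contact_force: [-1.2, 0.9, -1.9]
grip_width: 29.5
```

Emit:
jog_arm(moves=[[[0,0,0,0,0,0,255],[0,0,0,0,0,0,130],[0,0,0,0,0,0,130],[0,0,0,0,0,0,130],[0,0,0,0,0,0,130]]])

```text
time_s: 31.7
tool_pos: [560.8, -170.8, 32.7]
tcp_rot: [0.0, 0.68, 0.733, -0.0]
contact_force: [0.1, 0.1, 0.0]
grip_width: 44.6
```

Emit:
jog_arm(moves=[[[0,0,0.08,0,0,0,130],[0,0,0.2,0,0,0,130],[0,0,0.34,0,0,0,130],[0,0.05,0.4,0,0,0.0,200],[0.0,0.15,0.44,0,0,0,255]]])

```text
time_s: 32.12
tool_pos: [562.4, -127.4, 168.3]
tcp_rot: [0.003, 0.681, 0.732, 0.001]
contact_force: [0.2, 0.2, 0.6]
grip_width: 34.5
```

```bash
cat > chk.py <<'E'
from h import *
import sys
o=np.array([554.9,-102.]);yh=np.array([-.075,.997]);xh=np.array([.997,.075])
def chk(n):
    f=grab_frame(n);P=fxyz(f) if n=="wrist" else xyz(f);hsv=cv2.cvtColor(f["image"],cv2.COLOR_RGB2HSV).astype(int)
    L=P[...,:2]-o;lx=L@xh;ly=L@yh
    m=(hsv[...,0]>8)&(hsv[...,0]<30)&(hsv[...,1]>90)&(f["range_z"]>0)&(abs(lx)<35)&(ly<110)&(ly>-230)&(P[...,2]>50)&(P[...,2]<110)
    nb,l,s,_=cv2.connectedComponentsWithStats(m.astype(np.uint8))
    for i in range(1,nb):
        if s[i,4]>15:
            k=l==i;z=np.percentile(P[k][:,2],97);t=k&(P[...,2]>z-4);print(n,"gear local",round(lx[t].mean(),1),round(ly[t].mean(),1),"top",round(z,1),s[i,4])
    b=(hsv[...,0]>100)&(hsv[...,0]<125)&(hsv[...,1]>110)&(f["range_z"]>0)&(abs(lx)<32)&(P[...,2]>30)&(P[...,2]<50)&(ly<120)&(ly>-260)
    print(n,"carrier ly range",np.percentile(ly[b],[1,99]).round(1))
for n in sys.argv[1:]: chk(n)
E
python3 -c "
from h import *
st()"; python3 chk.py scene side; python3 gears.py
```

```text
t 32.12 tcp [ 562.4 -127.4  168.3] zax [ 0.005 -0.003 -1.   ] jawyaw 4.2 F [0.2 0.2 0.6] w 34.5 q [-0.26  0.21  2.   -0.    0.92 -0.33]
scene gear local 4.2 -7.3 top 79.0 324
scene gear local 3.6 -69.6 top 78.7 174
scene carrier ly range [-92.6  92.2]
side gear local -0.5 -26.0 top 78.8 519
side carrier ly range [-92.2  93.3]
t 32.22 tcp [ 561.9 -123.9  167.4] zax [ 0.004 -0.002 -1.   ] jawyaw 4.4 F [-0.   0.2  0.5] w 26.1 q [-0.26  0.21  2.   -0.    0.92 -0.33]
```

All three gear tops read z≈79 in the carrier and the pit is empty. Next I measure the push plate and the rail's end bar.

Run:
```python
from h import *
f=grab_frame("wrist");P=fxyz(f)
o=np.array([554.9,-102.]);yh=np.array([-.075,.997]);xh=np.array([.997,.075])
L=P[...,:2]-o;lx=L@xh;ly=L@yh
for a in range(86,130,2):
    m=(abs(lx)<15)&(abs(ly-a)<1)&(f["range_z"]>0)
    if m.any(): print(a,m.sum(),np.percentile(P[m][:,2],[5,50,95]).round(0))
m=(abs(lx)<60)&(ly>100)&(ly<135)&(P[...,2]>30);print("bar",np.percentile(ly[m],[2,98]).round(),np.percentile(P[m][:,2],[5,50,98]).round())
```

```text
86 69 [32. 33. 35.]
88 141 [33. 36. 45.]
90 86 [44. 45. 52.]
92 308 [45. 68. 78.]
94 108 [76. 77. 78.]
96 111 [76. 77. 79.]
98 90 [76. 77. 79.]
100 17 [75. 76. 77.]
110 3 [11. 11. 11.]
112 96 [ 8. 10. 28.]
114 156 [ 9. 23. 28.]
116 71 [26. 27. 29.]
118 75 [26. 27. 29.]
120 77 [26. 28. 29.]
122 80 [26. 27. 29.]
124 66 [26. 27. 28.]
126 1 [26. 26. 26.]
bar [100. 100.] [74. 74. 74.]
```

Emit:
jog_arm(moves=[[[-0.011,0.1,0,0,0.002,0,255],[-0.022,0.2,0,0,0.002,0,255],[-0.033,0.3,0,0,0.002,0,255],[-0.044,0.4,0,0,0.002,0,255],[-0.055,0.5,0,0,0.002,0,255]]])

```text
time_s: 32.78
tool_pos: [543.5, 24.6, 163.7]
tcp_rot: [-0.001, 0.68, 0.733, -0.002]
contact_force: [0.4, -0.4, 0.1]
grip_width: 0.5
```

Emit:
jog_arm(moves=[[[0,0,-0.1,0,0,0,255],[0,0,-0.2,0,0,0,255],[0,0,-0.3,0,0,0,255],[0,0,-0.4,0,0,0,255],[0,0,-0.47,0,0,0,255]]])

```text
time_s: 33.2
tool_pos: [542.1, 24.0, 19.5]
tcp_rot: [-0.002, 0.68, 0.733, -0.003]
contact_force: [-0.4, -0.7, 0.1]
grip_width: 0.3
```

```bash
python3 -c "
from h import *
s=st();L=s['tool_pos'][:2]-[554.9,-102];print(L@[.997,.075],L@[-.075,.997])"
```

```text
t 33.2 tcp [542.1  24.   19.5] zax [-0.006 -0.001 -1.   ] jawyaw 4.2 F [-0.4 -0.7  0.1] w 0.3 q [ 0.    0.41  2.1  -0.    0.64 -0.07]
-3.3533369004990856 126.53995851506565
```

Emit:
jog_arm(moves=[[[0.008,-0.033,0.02,0,-0.005,0,255],[0.012,-0.066,0.02,0,-0.005,0,255],[0.015,-0.1,0.02,0,-0.005,0,255],[0.018,-0.133,0.02,0,-0.005,0,255],[0.02,-0.166,0.02,0,-0.005,0,255]]])

```text
time_s: 33.62
tool_pos: [549.1, -27.4, 26.8]
tcp_rot: [0.001, 0.681, 0.733, -0.0]
contact_force: [1.5, 2.0, 0.1]
grip_width: 0.5
```

Emit:
jog_arm(moves=[[[0.0025,-0.033,0,0,0,0,255],[0.005,-0.066,0,0,0,0,255],[0.0075,-0.1,0,0,0,0,255],[0.01,-0.133,0,0,0,0,255],[0.0125,-0.155,0,0,0,0,255]]])

```text
time_s: 34.03
tool_pos: [552.7, -71.6, 27.3]
tcp_rot: [-0.001, 0.682, 0.731, 0.002]
contact_force: [-1.0, 113.2, 33.4]
grip_width: 0.4
```

```bash
python3 -c "
from h import *
s=st();L=s['tool_pos'][:2]-[554.9,-102];print(L@[.997,.075],L@[-.075,.997])"; python3 chk.py scene side
```

```text
t 34.03 tcp [552.7 -71.6  27.3] zax [ 0.     0.004 -1.   ] jawyaw 4.0 F [ -1.  113.2  33.4] w 0.4 q [-0.17  0.41  2.07  0.01  0.66 -0.25]
0.11892151850044108 30.46709745198328
scene gear local 4.9 -65.8 top 78.6 169
scene gear local 2.6 -109.5 top 79.0 179
scene gear local 3.0 -153.9 top 78.8 178
scene carrier ly range [-179.2    5.1]
side gear local -0.9 -85.6 top 78.7 361
side gear local -0.3 -153.8 top 78.4 203
side carrier ly range [-179.1    5.7]
```

The force jumped to 113 N at about 87 mm of travel, so I back off right away and look.

Emit:
jog_arm(moves=[[[0,0.012,0,0,0,0,255],[-0.001,0.03,0,0,0,0,255],[-0.002,0.05,0,0,0,0,255]]])

```text
time_s: 34.38
tool_pos: [552.4, -57.3, 27.2]
tcp_rot: [-0.0, 0.681, 0.732, 0.001]
contact_force: [0.7, -0.0, 0.8]
grip_width: 0.3
```

```bash
python3 - <<'E'
from h import *
st();f=grab_frame("wrist");g=grab_frame("scene");s=grab_frame("side")
def c(F,x0,y0,x1,y1,w,h): return cv2.resize(cv2.cvtColor(F["image"],cv2.COLOR_RGB2BGR)[y0:y1,x0:x1],(w,h),interpolation=cv2.INTER_CUBIC)
top=np.hstack([c(g,205,225,365,365,400,350),c(s,280,220,420,345,400,350)])
bot=np.hstack([c(f,150,120,490,380,400,250),c(g,0,0,640,480,400,250)])
cv2.imwrite("pics/c16.png",np.vstack([top,bot]))
E
python3 chk.py scene side
```

```text
t 34.38 tcp [552.4 -57.3  27.2] zax [ 0.001  0.002 -1.   ] jawyaw 4.1 F [ 0.7 -0.   0.8] w 0.3 q [-0.15  0.41  2.08  0.    0.65 -0.22]
scene gear local 3.6 -66.8 top 78.2 167
scene gear local 3.5 -110.4 top 78.5 183
scene gear local 4.3 -155.3 top 78.9 184
scene carrier ly range [-180.8    3.3]
side gear local -0.2 -91.0 top 78.5 355
side gear local -0.9 -156.2 top 78.8 194
side carrier ly range [-180.8    4.1]
```

View pics/c16.png

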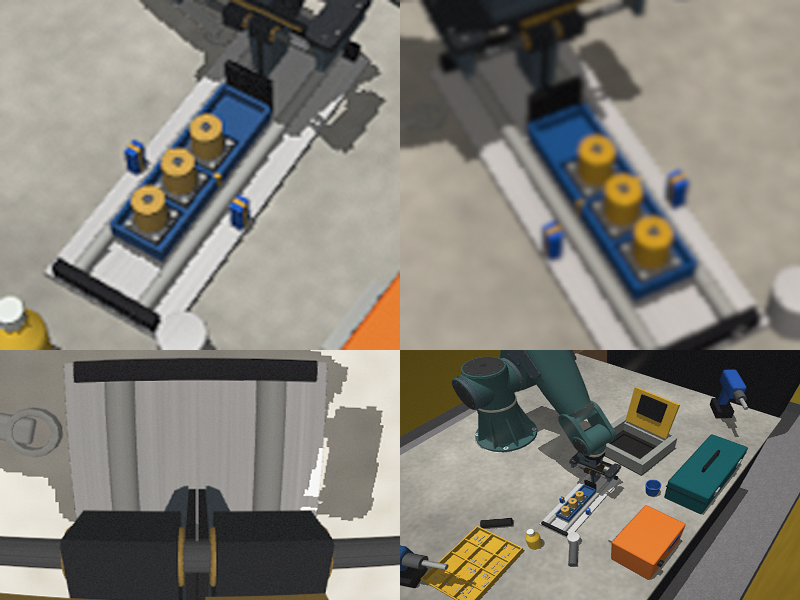

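The picture shows nothing lying in the way. The carrier is at about 88 mm with all three gears upright. I approach again gently and watch the force.

Emit:
jog_arm(moves=[[[0.001,-0.016,0,0,0,0,255],[0.002,-0.032,0,0,0,0,255],[0.004,-0.048,0,0,0,0,255],[0.004,-0.048,0,0,0,0,255]]])

```text
time_s: 34.97
tool_pos: [553.7, -72.7, 27.3]
tcp_rot: [-0.0, 0.682, 0.732, 0.001]
contact_force: [0.3, -0.0, -0.8]
grip_width: 0.4
```

Emit:
jog_arm(moves=[[[0,-0.003,0,0,0,0,255],[0.0005,-0.006,0,0,0,0,255]]])

```text
time_s: 35.13
tool_pos: [553.8, -74.4, 27.3]
tcp_rot: [-0.001, 0.682, 0.732, 0.001]
contact_force: [-0.1, 9.2, 3.6]
grip_width: 0.2
```

```bash
python3 -c "
from h import *
s=st();L=s['tool_pos'][:2]-[554.9,-102];print(L@[.997,.075],L@[-.075,.997])"; python3 chk.py scene side
```

```text
t 35.13 tcp [553.8 -74.4  27.3] zax [ 0.001  0.003 -1.   ] jawyaw 4.0 F [-0.1  9.2  3.6] w 0.2 q [-0.18  0.41  2.07  0.    0.66 -0.25]
0.94342021527218 27.628563674768866
scene gear local 2.4 -67.6 top 78.4 164
scene gear local 4.1 -112.0 top 78.4 185
scene gear local 3.3 -157.7 top 78.3 186
scene carrier ly range [-183.     1.4]
side gear local -0.6 -91.0 top 78.3 352
side gear local -2.0 -157.9 top 78.9 191
side carrier ly range [-182.5    1.7]
```

Emit:
jog_arm(moves=[[[0.0005,-0.005,0,0,0,0,255],[0.0007,-0.01,0,0,0,0,255],[0.001,-0.015,0,0,0,0,255],[0.0015,-0.02,0,0,0,0,255],[0.0015,-0.02,0,0,0,0,255]]])

```text
time_s: 35.65
tool_pos: [554.3, -80.7, 27.2]
tcp_rot: [-0.0, 0.682, 0.732, 0.001]
contact_force: [-0.0, 0.5, 0.0]
grip_width: 0.6
```

```bash
python3 -c "
from h import *
s=st();L=s['tool_pos'][:2]-[554.9,-102];print(L@[.997,.075],L@[-.075,.997])"; python3 chk.py side
```

```text
t 35.65 tcp [554.3 -80.7  27.2] zax [ 0.001  0.002 -1.   ] jawyaw 4.0 F [-0.   0.5  0. ] w 0.6 q [-0.19  0.42  2.07  0.    0.66 -0.26]
0.9709851783752385 21.278601301684574
side gear local -0.8 -97.4 top 78.9 365
side gear local 0.2 -163.9 top 78.6 194
side carrier ly range [-188.8   -4.3]
```

Emit:
jog_arm(moves=[[[0.0005,-0.005,0,0,0,0,255],[0.0007,-0.01,0,0,0,0,255],[0.001,-0.015,0,0,0,0,255],[0.0015,-0.02,0,0,0,0,255],[0.0015,-0.02,0,0,0,0,255]]])

```text
time_s: 36.12
tool_pos: [554.6, -85.8, 27.3]
tcp_rot: [-0.001, 0.682, 0.731, 0.001]
contact_force: [0.4, 15.7, 3.5]
grip_width: 0.2
```

Emit:
jog_arm(moves=[[[0.0003,-0.004,0,0,0,0,255],[0.0005,-0.008,0,0,0,0,255],[0.0008,-0.011,0,0,0,0,255],[0.0008,-0.011,0,0,0,0,255]]])

```text
time_s: 36.45
tool_pos: [554.6, -86.3, 27.3]
tcp_rot: [-0.003, 0.682, 0.731, 0.003]
contact_force: [1.8, 38.3, 9.1]
grip_width: 0.5
```

```bash
python3 -c "
from h import *
s=st();L=s['tool_pos'][:2]-[554.9,-102];print(L@[.997,.075],L@[-.075,.997])"; python3 chk.py scene side
```

```text
t 36.45 tcp [554.6 -86.3  27.3] zax [-0.001  0.008 -1.   ] jawyaw 3.9 F [ 1.8 38.3  9.1] w 0.5 q [-0.2   0.42  2.06  0.01  0.66 -0.28]
0.8836966680646403 15.661396843583663
scene gear local 4.3 -81.3 top 79.0 172
scene gear local 2.6 -124.9 top 78.8 179
scene gear local 4.4 -170.7 top 79.3 191
scene carrier ly range [-194.7  -10.6]
side gear local -0.7 -102.7 top 78.5 367
side gear local -0.1 -170.4 top 78.9 196
side carrier ly range [-194.6   -9.7]
```

Emit:
jog_arm(moves=[[[0,0.01,0,0,0,0,255],[-0.001,0.03,0.01,0.008,0,0,255],[-0.002,0.04,0.02,0.008,0,0,255],[-0.002,0.04,0.02,0.008,0,0,255]]])

```text
time_s: 36.88
tool_pos: [554.3, -74.2, 34.0]
tcp_rot: [-0.005, 0.682, 0.731, 0.006]
contact_force: [1.0, -0.3, -0.3]
grip_width: 0.2
```

```bash
python3 chk.py scene side
python3 - <<'E'
from h import *
s=st();L=s['tool_pos'][:2]-[554.9,-102];print(L@[.997,.075],L@[-.075,.997])
f=grab_frame("wrist");P=fxyz(f);t=s['tool_pos']
# lowest visible finger points
m=(np.linalg.norm(P[...,:2]-t[:2],axis=-1)<30)&(P[...,2]<t[2]+60)&(P[...,2]>32)
p=P[m]-t;print(len(p),np.percentile(p,[1,50,99],axis=0).round(1))
# scene cam: posts and anything around the carrier's front end
g=grab_frame("scene");Q=xyz(g);o=np.array([554.9,-102.]);L=Q[...,:2]-o;lx=L@[.997,.075];ly=L@[-.075,.997]
for a in range(-300,-190,8):
    r=[]
    for b in range(-60,61,12):
        k=(abs(ly-a)<4)&(abs(lx-b)<6)&(g["range_z"]>0);r.append(int(np.median(Q[k][:,2])) if k.any() else None)
    print(a,r)
E
```

```text
scene gear local 3.3 -79.6 top 78.9 172
scene gear local 3.6 -122.9 top 78.9 176
scene gear local 4.5 -168.0 top 79.0 181
scene carrier ly range [-193.3   -9.6]
side gear local -0.3 -101.3 top 79.3 369
side gear local 0.0 -168.6 top 78.7 192
side carrier ly range [-193.3   -8.8]
t 36.98 tcp [554.2 -74.6  33.6] zax [-0.     0.015 -1.   ] jawyaw 3.9 F [-0.4 -0.1  0.5] w 0.6 q [-0.18  0.4   2.07  0.02  0.67 -0.27]
1.3217877523555988 27.402501609839575
1248 [[-11.9 -29.4  24.1]
 [ -0.6  15.2  44.7]
 [  8.7  16.7  59.5]]
-300 [None, None, None, 79, 78, 45, 0, 0, 0, 0, 0]
-292 [None, None, None, 72, 66, 0, -1, 0, 0, 0, -1]
-284 [None, None, None, -4, 0, -1, -1, 0, 0, 0, 0]
-276 [None, None, None, 0, 0, 0, 0, -1, 0, 0, -1]
-268 [1, 0, -1, -2, -1, 0, 0, 0, 0, -1, 0]
-260 [0, 0, -1, -1, 0, 0, 0, 0, 0, -1, -1]
-252 [0, 0, 0, 0, -1, -1, 0, 0, 0, -1, -1]
-244 [0, 0, 0, 1, 0, -1, 0, 0, 0, 0, 0]
-236 [0, 4, 11, 11, 7, 8, 10, 10, 9, 11, 7]
-228 [9, 27, 26, 27, 27, 26, 27, 26, 27, 27, 23]
-220 [9, 25, 25, 23, 25, 24, 23, 25, 26, 25, 24]
-212 [7, 11, 25, 12, 10, 8, 9, 9, 25, 11, 11]
-204 [9, 10, 25, 12, 9, 7, 8, 9, 25, 11, 10]
-196 [8, 10, 24, 19, 10, 10, 13, 30, 25, 10, 9]
```

Emit:
jog_arm(moves=[[[0.001,-0.01,0,-0.014,0,0,255],[0.002,-0.02,0,-0.014,0,0,255],[0.0025,-0.03,0,-0.014,0,0,255],[0.0025,-0.03,0,-0.014,0,0,255]]])

```text
time_s: 37.42
tool_pos: [554.9, -84.2, 33.3]
tcp_rot: [-0.0, 0.683, 0.731, 0.0]
contact_force: [0.6, -0.7, 0.4]
grip_width: 0.8
```

Emit:
jog_arm(moves=[[[0,-0.004,0,0,0,0,255],[0,-0.008,0,0,0,0,255],[0,-0.008,0,0,0,0,255]]])

```text
time_s: 37.67
tool_pos: [554.8, -85.8, 33.3]
tcp_rot: [-0.001, 0.683, 0.731, 0.001]
contact_force: [0.6, 11.1, 0.8]
grip_width: 0.2
```

Emit:
jog_arm(moves=[[[0,-0.003,0,0,0,0,255],[0,-0.006,0,0,0,0,255],[0,-0.006,0,0,0,0,255]]])

```text
time_s: 37.92
tool_pos: [554.8, -86.0, 33.4]
tcp_rot: [-0.002, 0.683, 0.73, 0.001]
contact_force: [2.0, 21.7, 4.6]
grip_width: 0.5
```

```bash
python3 chk.py scene side
python3 - <<'E'
from h import *
s=st();L=s['tool_pos'][:2]-[554.9,-102];print(L@[.997,.075],L@[-.075,.997],s["torque"].round(2))
E
```

```text
scene gear local 5.4 -79.8 top 79.0 172
scene gear local 3.1 -124.4 top 78.0 182
scene gear local 4.7 -169.8 top 78.6 186
scene carrier ly range [-194.3  -10.1]
side gear local -0.9 -101.9 top 79.1 360
side gear local -0.7 -168.9 top 79.1 195
side carrier ly range [-194.    -9.5]
t 38.02 tcp [554.8 -86.   33.4] zax [-0.001  0.005 -1.   ] jawyaw 3.8 F [ 1.8 20.1  3.5] w 0.2 q [-0.2   0.41  2.06  0.01  0.67 -0.27]
1.107497675624706 15.996902499905842 [ 3.57 -0.3   0.11]
```

Emit:
jog_arm(moves=[[[0,-0.006,0,0,0,0,255],[0,-0.006,0,0,0,0,255],[0,-0.006,0,0,0,0,255],[0,-0.006,0,0,0,0,255],[0,-0.006,0,0,0,0,255]]])

```text
time_s: 38.43
tool_pos: [554.8, -85.9, 33.4]
tcp_rot: [-0.003, 0.683, 0.73, 0.002]
contact_force: [2.3, 23.8, 3.6]
grip_width: 0.5
```

```bash
python3 - <<'E'
from h import *
s=st()
# fit plate/finger: where is contact? wrist + side range near the plate
g=grab_frame("side");Q=xyz(g);o=np.array([554.9,-102.]);L=Q[...,:2]-o;lx=L@[.997,.075];ly=L@[-.075,.997]
print("side z map rows ly, cols lx -60..60")
for a in range(60,-60,-6):
    r=[]
    for b in range(-60,61,10):
        k=(abs(ly-a)<3)&(abs(lx-b)<5)&(g["range_z"]>0);r.append(int(np.median(Q[k][:,2])) if k.any() else None)
    print(a,r)
E
python3 chk.py scene side
```

```text
t 38.43 tcp [554.8 -85.9  33.4] zax [-0.001  0.007 -1.   ] jawyaw 3.8 F [ 2.3 23.8  3.6] w 0.5 q [-0.2   0.41  2.06  0.01  0.67 -0.27]
side z map rows ly, cols lx -60..60
60 [8, 9, 20, 24, 9, 10, 394, 396, 389, 379, 370, 9, 12]
54 [9, 8, 15, 29, 9, 9, 379, 381, 377, 375, 364, 348, 8]
48 [12, 227, 25, 236, 9, 10, 9, 367, 371, 369, 360, 349, 10]
42 [175, 201, 130, 235, 9, 10, 188, 367, 367, 363, 352, 341, 152]
36 [177, 183, 233, 237, 10, 12, 366, 367, 366, 362, 353, 167, 153]
30 [178, 199, 27, 239, 10, 15, 367, 367, 365, 359, 353, 11, 176]
24 [177, 208, 234, 244, 11, 77, 368, 367, 365, 360, 349, 10, 171]
18 [178, 207, 235, 247, 10, 80, 369, 366, 363, 357, 347, 10, 12]
12 [179, 211, 239, 245, 10, 86, 367, 366, 363, 357, 345, 9, 169]
6 [178, 210, 241, 249, 134, 87, 368, 366, 362, 356, 185, 10, 11]
0 [468, 220, 235, 247, 150, 100, 93, 103, 361, 353, 28, 7, 172]
-6 [455, 211, 207, 203, 177, 180, 175, 179, 162, 179, 176, 164, 176]
-12 [445, 187, 186, 185, 160, 159, 74, 156, 157, 172, 170, 167, 168]
-18 [179, 233, 152, 149, 228, 228, 159, 196, 160, 151, 150, 148, 151]
-24 [436, 233, 229, 225, 149, 155, 230, 156, 149, 194, 24, 11, 9]
-30 [374, 369, 24, 48, 401, 35, 33, 33, 35, 46, 25, 10, 10]
-36 [363, 369, 382, 374, 380, 37, 37, 36, 41, 43, 28, 9, 9]
-42 [8, 306, 328, 356, 373, 374, 34, 367, 353, 46, 26, 8, 9]
-48 [6, 10, 23, 323, 329, 342, 361, 360, 352, 47, 25, 11, 8]
-54 [9, 9, 23, 37, 26, 322, 329, 327, 329, 320, 22, 10, 10]
scene gear local 4.1 -79.8 top 78.5 171
scene gear local 3.9 -123.9 top 78.2 181
scene gear local 3.9 -170.6 top 78.3 185
scene carrier ly range [-194.3   -9.4]
side gear local -0.7 -103.7 top 78.7 365
side gear local -0.7 -169.1 top 78.7 193
side carrier ly range [-193.8   -9.5]
```

Emit:
jog_arm(moves=[[[0,0.01,0,0,0,0,255],[-0.001,0.03,0,0,0,0,255],[-0.002,0.04,0,0,0,0,255],[-0.002,0.04,0,0,0,0,255]]])

```text
time_s: 38.92
tool_pos: [554.1, -73.5, 33.4]
tcp_rot: [-0.003, 0.683, 0.73, 0.002]
contact_force: [-0.4, 0.3, -0.8]
grip_width: 0.6
```

```bash
cat > marks.py <<'E'
from h import *
o=np.array([554.9,-102.])
for n in ("scene","side"):
    g=grab_frame(n);Q=xyz(g);L=Q[...,:2]-o;lx=L@[.997,.075];ly=L@[-.075,.997];hsv=cv2.cvtColor(g["image"],cv2.COLOR_RGB2HSV).astype(int);H,S,V=[hsv[...,i] for i in range(3)]
    R=(abs(lx)<75)&(ly<0)&(ly>-200)&(Q[...,2]>12)&(g["range_z"]>0)
    for nm,m in (("yellow",R&(H>15)&(H<33)&(S>120)&(Q[...,2]<50)),("post",R&(H>100)&(H<125)&(S>110)&(abs(lx)>40))):
        nb,l,s,_=cv2.connectedComponentsWithStats(m.astype(np.uint8))
        for i in range(1,nb):
            if s[i,4]>=3: k=l==i;print(n,nm,s[i,4],"px",s[i][:4],"lx",lx[k].mean().round(1),"ly",ly[k].mean().round(1),np.percentile(ly[k],[2,98]).round(1),"z",Q[k][:,2].mean().round(1))
E
python3 marks.py; python3 chk.py scene side
```

```text
scene yellow 9 px [257 283   5   6] lx -53.0 ly -100.8 [-104.4  -98.6] z 40.6
scene yellow 3 px [280 289   2   3] lx -0.0 ly -91.4 [-92.2 -90. ] z 48.4
scene yellow 7 px [288 298   3   5] lx 28.8 ly -100.2 [-102.9  -94.4] z 42.6
scene yellow 9 px [268 302   5   4] lx 1.5 ly -134.5 [-137.2 -132.7] z 48.4
scene yellow 8 px [298 304   6   4] lx 58.4 ly -99.1 [-102.   -89.3] z 40.4
scene yellow 11 px [256 318  10   4] lx 6.6 ly -179.2 [-183.  -174.4] z 47.8
scene post 7 px [258 281   4   3] lx -55.5 ly -95.3 [-98.4 -92.6] z 43.1
scene post 37 px [255 284   6  10] lx -54.5 ly -107.6 [-110.8 -103.8] z 32.6
scene post 7 px [299 303   5   3] lx 58.3 ly -93.7 [-97.  -86.5] z 39.8
scene post 39 px [297 306   6  10] lx 61.1 ly -107.1 [-110.2  -98.9] z 33.0
side yellow 14 px [347 286  11   4] lx -1.1 ly -88.8 [-92. -84.] z 46.5
side yellow 3 px [367 292   1   3] lx 23.9 ly -115.3 [-115.6 -115. ] z 44.8
side yellow 15 px [356 301  10   4] lx -1.8 ly -133.5 [-136.1 -128.5] z 45.9
side yellow 14 px [365 316  12   4] lx -3.9 ly -178.1 [-181.3 -171.8] z 47.1
side post 29 px [375 285   5   9] lx 57.1 ly -108.0 [-109.9 -105.8] z 32.2
side post 35 px [332 303   5   9] lx -58.5 ly -107.8 [-110.6 -105.7] z 32.9
scene gear local 3.9 -79.5 top 77.8 172
scene gear local 3.8 -123.9 top 78.9 176
scene gear local 3.9 -169.7 top 78.2 187
scene carrier ly range [-193.8   -9.1]
side gear local -0.6 -102.9 top 79.0 363
side gear local -0.8 -168.7 top 77.9 195
side carrier ly range [-193.4   -8.8]
```

The yellow marks on the carrier and on both posts lie on one line: carrier ly −100.2, posts −100.8 and −99.1. So the carrier is in the detent, and the stiff resistance was the latch. I leave the carrier and return to the ring.

Emit:
jog_arm(moves=[[[0,0.01,0.1,0,0,0,255],[0,0.02,0.22,0,0,0,255],[0,0.02,0.34,0,0,0,255],[0,0.02,0.46,0,0,0,255],[0,0.02,0.55,0,0,0,255]]])

```text
time_s: 39.53
tool_pos: [554.8, -68.4, 201.5]
tcp_rot: [-0.002, 0.683, 0.73, 0.003]
contact_force: [0.0, -0.3, 0.3]
grip_width: 0.1
```

Emit:
jog_arm(moves=[[[0,0.08,0.09,0,0,0.09,230],[0,0.16,0.18,0,0,0.18,205],[0,0.24,0.27,0,0,0.27,205],[0,0.32,0.36,0,0,0.36,205],[0,0.4,0.4,0,0,0.45,205]]])

```text
time_s: 39.95
tool_pos: [555.7, 52.4, 325.4]
tcp_rot: [-0.001, 0.492, 0.87, 0.003]
contact_force: [0.8, 0.8, 0.6]
grip_width: 17.7
```

Emit:
jog_arm(moves=[[[0,0.1,0,0,0,0.09,205],[0,0.2,0,0,0,0.18,205],[0,0.3,0,0,0,0.27,205],[0,0.4,0,0,0,0.36,205],[0,0.5,0,0,0,0.45,205]]])

```text
time_s: 40.37
tool_pos: [555.5, 203.7, 325.4]
tcp_rot: [-0.001, 0.273, 0.962, 0.003]
contact_force: [0.9, -0.5, -0.6]
grip_width: 17.8
```

Emit:
jog_arm(moves=[[[0,0.1,0,0,0,0.09,205],[0,0.2,0,0,0,0.18,205],[0,0.3,0,0,0,0.27,205],[0,0.4,0,0,0,0.36,205],[0,0.48,0,0,0,0.43,205]]])

```text
time_s: 40.78
tool_pos: [555.3, 349.5, 325.3]
tcp_rot: [-0.002, 0.049, 0.999, 0.003]
contact_force: [0.5, 0.5, -0.1]
grip_width: 17.6
```

Emit:
jog_arm(moves=[[[0,0,0,0,0,0,205],[0,0,0,0,0,0,205]]])

```text
time_s: 40.95
tool_pos: [555.1, 350.2, 324.9]
tcp_rot: [-0.002, 0.049, 0.999, 0.003]
contact_force: [-0.5, -1.5, -0.4]
grip_width: 18.1
```

```bash
python3 marks.py | grep -v post
python3 - <<'E'
from h import *
s=st();f=grab_frame("wrist");P=fxyz(f);hsv=cv2.cvtColor(f["image"],cv2.COLOR_RGB2HSV).astype(int)
# ring points: grey, above 150 mm height, near (550,395)
y=np.array([.099,.995]);x=np.array([.995,-.099]);L=P[...,:2]-[547.9,321];lx=L@x;ly=L@y;z=P[...,2]
m=(f["range_z"]>0)&(abs(lx)<60)&(ly>0)&(ly<130)&(z>100)&(z<262)&(hsv[...,1]<70)&(hsv[...,2]>50)
print("grey",m.sum())
for a in range(0,130,5):
    k=m&(abs(ly-a)<2.5)
    if k.sum()>3: print(a,k.sum(),"z",np.percentile(z[k],[5,50,95]).round(),"lx",np.percentile(lx[k],[5,50,95]).round())
k=(hsv[...,0]>18)&(hsv[...,0]<32)&(hsv[...,1]>120)&(abs(lx)<115)&(z>90)&(z<290)&(abs(ly)<120)
print("hatch yellow",k.sum(),"max z",np.percentile(z[k],99) if k.any() else None, "ly at top",ly[k&(z>np.percentile(z[k],95))].mean())
E
```

```text
scene yellow 11 px [256 283   6   7] lx -53.4 ly -101.0 [-103.2  -98.6] z 39.8
scene yellow 4 px [280 290   3   2] lx 1.8 ly -91.5 [-92.3 -91.1] z 48.0
scene yellow 7 px [288 298   3   5] lx 28.7 ly -100.1 [-103.7  -94.6] z 42.4
scene yellow 8 px [298 304   6   4] lx 59.0 ly -100.0 [-103.1  -89.8] z 42.0
scene yellow 7 px [257 319   6   3] lx 5.8 ly -181.0 [-182.3 -179.3] z 47.4
side yellow 8 px [352 286   6   4] lx 4.7 ly -89.5 [-91.5 -86.6] z 45.1
side yellow 3 px [348 289   3   1] lx -8.9 ly -88.8 [-90.9 -86.9] z 47.8
side yellow 3 px [367 292   1   3] lx 24.6 ly -114.4 [-114.6 -114.1] z 43.1
side yellow 13 px [357 302   9   3] lx -2.0 ly -133.6 [-137.7 -130.2] z 45.6
side yellow 6 px [365 317   4   3] lx -11.8 ly -175.1 [-177.6 -171.6] z 48.3
side yellow 9 px [372 316   5   4] lx 3.3 ly -180.4 [-182.6 -179.1] z 46.2
t 41.05 tcp [555.3 348.7 325.1] zax [-0.004  0.005 -1.   ] jawyaw 84.3 F [ 0.4 -0.3  0.1] w 18.1 q [ 0.52  0.18  1.73  0.01  1.23 -0.95]
grey 925
35 11 z [246. 246. 247.] lx [-28. -25. -24.]
55 46 z [223. 225. 227.] lx [-36.  -6.  24.]
60 107 z [219. 222. 225.] lx [-37.  18.  25.]
65 95 z [215. 219. 221.] lx [-37.  18.  25.]
70 282 z [210. 212. 217.] lx [-35.  -6.  23.]
75 377 z [211. 213. 214.] lx [-34.  -7.  21.]
80 7 z [209. 209. 211.] lx [-22.   1.   3.]
hatch yellow 7607 max z 262.7248686498377 ly at top 41.44599834409098
```

The bar is seen at about (549,395), with its top at z≈213 and the hatch edge at z≈262. I move above it and then go down.

Emit:
jog_arm(moves=[[[-0.018,0.05,0,0,0.004,0,205],[-0.018,0.1,0,-0.005,0.004,0,205],[-0.018,0.153,-0.05,-0.005,0.004,0,205],[-0.018,0.153,-0.15,-0.005,0.004,0,205],[-0.018,0.153,-0.15,-0.005,0.004,0,205]]])

```text
time_s: 41.52
tool_pos: [548.0, 394.5, 275.3]
tcp_rot: [-0.006, 0.05, 0.999, -0.002]
contact_force: [-0.8, -0.8, -1.3]
grip_width: 18.4
```

```bash
cat > ringz.py <<'E'
from h import *
s=st();f=grab_frame("wrist");P=fxyz(f);hsv=cv2.cvtColor(f["image"],cv2.COLOR_RGB2HSV).astype(int)
y=np.array([.099,.995]);x=np.array([.995,-.099]);L=P[...,:2]-[547.9,321];lx=L@x;ly=L@y;z=P[...,2]
t=s["tool_pos"][:2]-[547.9,321];print("TCP lx,ly",(t@x).round(1),(t@y).round(1))
m=(f["range_z"]>0)&(abs(lx+6)<34)&(ly>30)&(ly<130)&(z>100)&(z<min(262,s["tool_pos"][2]+18))&(hsv[...,1]<70)&(hsv[...,2]>50)
for a in range(30,130,3):
    k=m&(abs(ly-a)<1.5)
    if k.sum()>3: print(a,k.sum(),"z",np.percentile(z[k],[5,50,95]).round(),"lx",np.percentile(lx[k],[2,50,98]).round())
E
python3 ringz.py
```

```text
t 41.52 tcp [548.  394.5 275.3] zax [-0.013 -0.003 -1.   ] jawyaw 84.3 F [-0.8 -0.8 -1.3] w 18.4 q [ 0.59  0.26  1.73  0.    1.17 -0.89]
TCP lx,ly -7.2 73.1
36 4 z [245. 246. 247.] lx [-36.  -5.   2.]
48 10 z [227. 230. 231.] lx [-37. -35. -32.]
51 60 z [226. 228. 230.] lx [-37. -34. -30.]
54 52 z [222. 226. 229.] lx [-38. -34. -30.]
57 52 z [221. 224. 226.] lx [-38. -35. -30.]
60 106 z [219. 222. 224.] lx [-38. -31.  25.]
63 99 z [217. 220. 222.] lx [-38.  18.  25.]
66 98 z [216. 218. 220.] lx [-38. -31.  25.]
69 154 z [209. 214. 218.] lx [-37.  -6.  25.]
72 343 z [211. 212. 215.] lx [-37.  -7.  24.]
75 366 z [211. 213. 214.] lx [-37. -10.  24.]
78 130 z [210. 211. 213.] lx [-34.  -2.  22.]
```

Emit:
jog_arm(moves=[[[0.003,0.006,-0.08,0.003,-0.01,0,205],[0.003,0.006,-0.16,0.003,-0.01,0,205],[0.003,0.006,-0.24,0.003,-0.01,0,205],[0.003,0.006,-0.29,0.003,-0.01,0,205],[0.003,0.006,-0.29,0.003,-0.01,0,205]]])

```text
time_s: 41.98
tool_pos: [548.8, 395.7, 188.9]
tcp_rot: [-0.002, 0.05, 0.999, -0.001]
contact_force: [-0.2, 0.2, 0.4]
grip_width: 17.9
```

```bash
python3 ringz.py
```

```text
t 41.98 tcp [548.8 395.7 188.9] zax [-0.004 -0.001 -1.   ] jawyaw 84.3 F [-0.2  0.2  0.4] w 17.9 q [ 0.59  0.35  1.78  0.    1.02 -0.88]
TCP lx,ly -6.5 74.4
```

Emit:
jog_arm(moves=[[[0,0,-0.015,0,0,0,205],[0,0,-0.03,0,0,0,205],[0,0,-0.042,0,0,0,205],[0,0,-0.042,0,0,0,205]]])

```text
time_s: 42.37
tool_pos: [549.8, 396.4, 178.4]
tcp_rot: [-0.001, 0.05, 0.999, 0.0]
contact_force: [1.2, 2.8, -0.9]
grip_width: 17.4
```

Emit:
jog_arm(moves=[[[0,0,0,0,0,0,255],[0,0,0,0,0,0,255],[0,0,0,0,0,0,255],[0,0,0,0,0,0,255],[0,0,0,0,0,0,255]]], force=30)

```text
time_s: 42.78
tool_pos: [549.9, 396.4, 178.6]
tcp_rot: [-0.001, 0.05, 0.999, 0.0]
contact_force: [0.5, 0.4, 1.4]
grip_width: 7.2
```

```bash
python3 -c "
from h import *
st()
from arc import *
for r in [(144,34.8,104,0)]: arc(*r,20)"
```

```text
t 42.78 tcp [549.9 396.4 178.6] zax [-0.002  0.001 -1.   ] jawyaw 84.3 F [0.5 0.4 1.4] w 7.2 q [ 0.59  0.36  1.79  0.    1.   -0.88]
[[np.float64(-0.004), np.float64(-0.04), np.float64(0.019)], [np.float64(-0.008), np.float64(-0.082), np.float64(0.034)], [np.float64(-0.012), np.float64(-0.125), np.float64(0.045)], [np.float64(-0.017), np.float64(-0.169), np.float64(0.053)], [np.float64(-0.021), np.float64(-0.214), np.float64(0.056)]]
[[np.float64(-0.004), np.float64(-0.045), np.float64(-0.001)], [np.float64(-0.009), np.float64(-0.089), np.float64(-0.006)], [np.float64(-0.013), np.float64(-0.133), np.float64(-0.015)], [np.float64(-0.017), np.float64(-0.175), np.float64(-0.027)], [np.float64(-0.022), np.float64(-0.217), np.float64(-0.044)]]
[[np.float64(-0.004), np.float64(-0.04), np.float64(-0.02)], [np.float64(-0.008), np.float64(-0.077), np.float64(-0.044)], [np.float64(-0.011), np.float64(-0.113), np.float64(-0.071)], [np.float64(-0.014), np.float64(-0.146), np.float64(-0.102)], [np.float64(-0.017), np.float64(-0.176), np.float64(-0.135)]]
[[np.float64(-0.003), np.float64(-0.027), np.float64(-0.036)], [np.float64(-0.005), np.float64(-0.05), np.float64(-0.074)], [np.float64(-0.007), np.float64(-0.07), np.float64(-0.114)], [np.float64(-0.009), np.float64(-0.087), np.float64(-0.156)], [np.float64(-0.01), np.float64(-0.099), np.float64(-0.199)]]
```

Emit:
jog_arm(moves=[[[-0.004,-0.04,0.019,0,0,0,255],[-0.008,-0.082,0.034,0,0,0,255],[-0.012,-0.125,0.045,0,0,0,255],[-0.017,-0.169,0.053,0,0,0,255],[-0.021,-0.214,0.056,0,0,0,255]]], force=30)

```text
time_s: 43.2
tool_pos: [543.6, 332.1, 195.6]
tcp_rot: [-0.001, 0.05, 0.999, 0.001]
contact_force: [2.1, 5.5, -4.1]
grip_width: 6.9
```

Emit:
jog_arm(moves=[[[-0.004,-0.045,-0.001,0,0,0,255],[-0.009,-0.089,-0.006,0,0,0,255],[-0.013,-0.133,-0.015,0,0,0,255],[-0.017,-0.175,-0.027,0,0,0,255],[-0.022,-0.217,-0.044,0,0,0,255]]])

```text
time_s: 43.62
tool_pos: [537.2, 267.0, 182.7]
tcp_rot: [-0.0, 0.05, 0.999, 0.002]
contact_force: [3.2, 6.6, -3.3]
grip_width: 7.3
```

```bash
python3 -c "
from h import *
st()"
```

```text
t 43.62 tcp [537.2 267.  182.7] zax [ 0.     0.003 -1.   ] jawyaw 84.2 F [ 3.2  6.6 -3.3] w 7.3 q [ 0.42  0.23  1.95  0.    0.96 -1.05]
```

Emit:
jog_arm(moves=[[[-0.003,-0.04,-0.02,0,0,0,255],[-0.006,-0.077,-0.044,0,0,0,255],[-0.009,-0.113,-0.071,0,0,0,255],[-0.012,-0.146,-0.102,0,0,0,255],[-0.014,-0.176,-0.135,0,0,0,255]]])

```text
time_s: 44.03
tool_pos: [532.3, 214.1, 141.9]
tcp_rot: [-0.0, 0.05, 0.999, 0.002]
contact_force: [-3.6, 7.3, 0.2]
grip_width: 7.5
```

Emit:
jog_arm(moves=[[[-0.002,-0.027,-0.036,0,0,0,255],[-0.004,-0.05,-0.074,0,0,0,255],[-0.006,-0.07,-0.114,0,0,0,255],[-0.007,-0.087,-0.156,0,0,0,255],[-0.008,-0.097,-0.19,0,0,0,255]]])

```text
time_s: 44.45
tool_pos: [530.7, 185.9, 85.4]
tcp_rot: [0.0, 0.051, 0.999, 0.003]
contact_force: [-7.3, 25.0, 50.3]
grip_width: 7.3
```

```bash
cat > hz.py <<'E'
from h import *
st()
for n in ("scene","side"):
    f=grab_frame(n);P=xyz(f);hsv=cv2.cvtColor(f["image"],cv2.COLOR_RGB2HSV).astype(int)
    L=P[...,:2]-[548.3,324];lx=L@[.995,-.099];ly=L@[.099,.995]
    k=(hsv[...,0]>18)&(hsv[...,0]<32)&(hsv[...,1]>150)&(hsv[...,2]>50)&(f["range_z"]>0)&(abs(lx)<108)&(ly<-3)&(ly>-188)&(P[...,2]>60)&(P[...,2]<140)
    r=np.polyfit(-ly[k],P[k][:,2],1);print(n,k.sum(),"hatch angle from slope",r[0].round(3),"z at edge",np.median(P[k&(ly<-172)][:,2]).round(1),"z near hinge",np.median(P[k&(ly>-40)][:,2]).round(1))
    m=(abs(lx)<45)&(ly<-70)&(ly>-172)&(hsv[...,1]<70)&(hsv[...,2]>75)&(f["range_z"]>0)&(P[...,2]<140)
    if m.sum()>5: print("  ring grey px",m.sum(),"z pct",np.percentile(P[m][:,2],[5,50,95]).round(1),"ly",np.percentile(ly[m],[5,50,95]).round(1))
E
python3 hz.py
```

```text
t 44.45 tcp [530.7 185.9  85.4] zax [ 0.001  0.007 -1.   ] jawyaw 84.1 F [-7.3 25.  50.3] w 7.3 q [ 0.29  0.32  2.06  0.01  0.76 -1.18]
scene 2006 hatch angle from slope -0.0 z at edge 79.3 z near hinge 79.0
  ring grey px 103 z pct [ 71.4  81.4 114.6] ly [-162.8 -155.7 -140.7]
side 1812 hatch angle from slope 0.0 z at edge 79.9 z near hinge 79.9
  ring grey px 7 z pct [ 72.9  74.4 103.8] ly [-162.9 -159.4 -146.9]
```

The hatch is shut: slope 0.00 in both views, surface z at 79–80. Now I lay the ring down along its own arc.

Emit:
jog_arm(moves=[[[0.002,0.023,-0.0127,0,0,0,255],[0.004,0.043,-0.029,0,0,0,255],[0.006,0.06,-0.049,0,0,0,255],[0.007,0.073,-0.071,0,0,0,255],[0.008,0.0825,-0.0957,0,0,0,255]]], force=20)

```text
time_s: 44.97
tool_pos: [533.4, 211.1, 56.0]
tcp_rot: [0.0, 0.051, 0.999, 0.003]
contact_force: [-0.1, 1.5, 3.2]
grip_width: 7.4
```

Emit:
jog_arm(moves=[[[0,0.003,-0.0127,0,0,0,255],[0,0.005,-0.0257,0,0,0,255],[0,0.006,-0.041,0,0,0,255],[0,0.006,-0.045,0,0,0,255]]])

```text
time_s: 45.3
tool_pos: [533.6, 213.4, 41.9]
tcp_rot: [0.001, 0.051, 0.999, 0.004]
contact_force: [1.2, 7.4, 3.0]
grip_width: 7.6
```

```bash
python3 hz.py
```

```text
t 45.3 tcp [533.6 213.4  41.9] zax [ 0.002  0.007 -1.   ] jawyaw 84.2 F [1.2 7.4 3. ] w 7.6 q [ 0.34  0.41  2.04  0.01  0.69 -1.14]
scene 1836 hatch angle from slope -0.0 z at edge 79.1 z near hinge 79.1
  ring grey px 96 z pct [70.7 74.8 79.5] ly [-161.9 -154.6 -114.9]
side 1845 hatch angle from slope 0.0 z at edge 79.9 z near hinge 79.7
  ring grey px 10 z pct [72.  74.4 76.6] ly [-160.6 -159.3 -155.2]
```

Emit:
jog_arm(moves=[[[0,0,0,0,0,0,165],[0,0,0,0,0,0,165],[0,0,0,0,0,0,165],[0,0,0,0,0,0,165],[0,0,0,0,0,0,165]]])

```text
time_s: 45.82
tool_pos: [533.4, 213.3, 42.0]
tcp_rot: [0.0, 0.051, 0.999, 0.004]
contact_force: [0.3, -0.2, 0.2]
grip_width: 31.9
```

Emit:
jog_arm(moves=[[[0,0,0.03,0,0,0,165],[0,0,0.08,0,0,0,165],[0,0,0.2,0,0,0,165],[0.1,0,0.33,0,0,0,165],[0.2,0,0.45,0,0,0,165]]])

```text
time_s: 46.23
tool_pos: [584.9, 213.2, 169.6]
tcp_rot: [0.0, 0.051, 0.999, 0.003]
contact_force: [0.9, 0.5, 0.1]
grip_width: 32.1
```

Emit:
jog_arm(moves=[[[0,0,0.1,0,0,0,165],[0,0,0.15,0,0,0,165],[0,0,0.15,0,0,0,165]]])

```text
time_s: 46.48
tool_pos: [587.0, 213.6, 219.4]
tcp_rot: [0.003, 0.051, 0.999, 0.005]
contact_force: [-0.1, 0.8, -0.4]
grip_width: 32.2
```

```bash
python3 hz.py; python3 marks.py | grep -v post | grep scene; python3 chk.py scene side
python3 - <<'E'
from h import *
f=grab_frame("wrist");P=fxyz(f);hsv=cv2.cvtColor(f["image"],cv2.COLOR_RGB2HSV).astype(int)
L=P[...,:2]-[548.3,324];lx=L@[.995,-.099];ly=L@[.099,.995]
m=(abs(lx+5)<45)&(ly<-70)&(ly>-172)&(hsv[...,1]<70)&(hsv[...,2]>75)&(f["range_z"]>0)&(P[...,2]<140)
for a in range(-165,-95,8):
    k=m&(abs(ly-a)<4)
    if k.sum()>3: print("ring",a,k.sum(),np.percentile(P[k][:,2],[5,50,95]).round(1))
k=(hsv[...,0]>18)&(hsv[...,0]<32)&(hsv[...,1]>150)&(abs(lx)<105)&(ly<-3)&(ly>-186)&(P[...,2]>60)&(P[...,2]<140)
print("hatch slope wrist",np.polyfit(-ly[k],P[k][:,2],1).round(4))
# bystanders before/after: changed pixels in the scene view against the start frame
import pickle
F0=pickle.load(open("F0.pkl","rb"))["scene"]["image"].astype(int);g=grab_frame("scene")["image"].astype(int)
d=(abs(F0-g).max(-1)>40)
for n,(x0,y0,x1,y1) in dict(sleeve=(125,318,185,345),oil=(198,340,232,385),angle=(262,345,292,418),cup=(388,245,420,283),spanner=(244,198,300,244)).items(): print(n,"changed frac",d[y0:y1,x0:x1].mean().round(3))
E
```

```text
t 46.48 tcp [587.  213.6 219.4] zax [ 0.007  0.009 -1.   ] jawyaw 84.2 F [-0.1  0.8 -0.4] w 32.2 q [ 0.31  0.23  1.88  0.01  1.03 -1.16]
scene 2793 hatch angle from slope 0.0 z at edge 79.5 z near hinge 79.0
  ring grey px 158 z pct [67.2 74.8 79.1] ly [-160.8 -137.9 -111.5]
side 2361 hatch angle from slope -0.001 z at edge 79.5 z near hinge 79.7
  ring grey px 30 z pct [72.5 75.3 78.2] ly [-160.8 -157.2 -140.2]
scene yellow 11 px [256 283   6   7] lx -53.4 ly -101.0 [-103.5  -99.6] z 39.7
scene yellow 6 px [280 290   5   3] lx 4.7 ly -91.0 [-93.3 -88.5] z 47.5
scene yellow 4 px [286 290   4   2] lx 14.7 ly -84.1 [-86.6 -81.9] z 47.4
scene yellow 7 px [288 298   3   5] lx 29.2 ly -100.7 [-104.9  -93. ] z 43.5
scene yellow 3 px [276 304   3   2] lx 15.6 ly -127.9 [-129.9 -125.6] z 48.2
scene yellow 8 px [298 304   6   4] lx 58.3 ly -99.1 [-102.7  -88.1] z 40.4
scene yellow 10 px [256 318   9   4] lx 5.5 ly -179.9 [-182.2 -175.8] z 47.1
scene gear local 3.9 -80.1 top 78.8 173
scene gear local 4.0 -123.8 top 78.3 179
scene gear local 3.6 -169.0 top 78.8 186
scene carrier ly range [-193.7   -8.9]
side gear local -0.8 -102.3 top 78.5 364
side gear local -0.8 -169.7 top 79.3 190
side carrier ly range [-193.    -8.5]
ring -165 102 [58.5 71.5 79.4]
ring -157 641 [72.9 74.9 76.4]
ring -149 164 [59.3 74.9 76.6]
ring -141 158 [73.1 75.5 76.9]
ring -133 158 [73.8 75.7 77.3]
ring -125 156 [73.8 76.1 77.7]
ring -117 371 [74.3 76.6 78. ]
ring -109 333 [58.9 76.5 78. ]
hatch slope wrist [1.0000e-04 7.9294e+01]
sleeve changed frac 0.0
oil changed frac 0.0
angle changed frac 0.0
cup changed frac 0.0
spanner changed frac 0.0
```

The hatch is flat and the ring is at about 0.04 rad. To be sure of the detent, I check the carrier against the posts from straight above.

Emit:
jog_arm(moves=[[[0.015,-0.135,0,0,0,0,165],[0.03,-0.27,0,0,0,0,165],[0.045,-0.4,0,0,0,0,165],[0.06,-0.53,0,0,0,0,165],[0.08,-0.66,0,0,0,0,165]]])

```text
time_s: 47.3
tool_pos: [607.9, 13.3, 213.2]
tcp_rot: [-0.001, 0.05, 0.999, 0.003]
contact_force: [0.6, 1.0, 0.6]
grip_width: 32.2
```

Emit:
jog_arm(moves=[[[0.015,-0.135,0,0,0,0,165],[0.03,-0.27,0,0,0,0,165],[0.045,-0.4,0,0,0,0,165],[0.06,-0.53,0,0,0,0,165],[0.08,-0.66,0,0,0,0,165]]])

```text
time_s: 47.72
tool_pos: [631.4, -186.7, 212.6]
tcp_rot: [-0.001, 0.051, 0.999, 0.003]
contact_force: [1.4, -0.9, -0.2]
grip_width: 31.9
```

Emit:
jog_arm(moves=[[[0,0,0,0,0,0,165],[0,0,0,0,0,0,165],[0,0,0,0,0,0,165]]])

```text
time_s: 47.97
tool_pos: [630.9, -186.4, 211.9]
tcp_rot: [-0.002, 0.051, 0.999, 0.004]
contact_force: [-0.5, 0.2, 0.2]
grip_width: 31.7
```

Run:
```python
from h import *
st();f=grab_frame("wrist");save(f,"w17");P=fxyz(f);hsv=cv2.cvtColor(f["image"],cv2.COLOR_RGB2HSV).astype(int);H,S,V=[hsv[...,i] for i in range(3)]
o=np.array([554.9,-102.]);L=P[...,:2]-o;lx=L@[.997,.075];ly=L@[-.075,.997];z=P[...,2]
ok=(f["range_z"]>0)&(z<130)
for nm,m in (("post top",ok&(z>40)&(z<48)&(abs(abs(lx)-57)<12)&(ly<-60)&(ly>-150)),("post yellow",ok&(z>36)&(z<48)&(abs(abs(lx)-57)<12)&(H>15)&(H<33)&(S>110)&(ly<-60)),("carrier yellow",ok&(z>38)&(z<50)&(abs(lx)>22)&(abs(lx)<34)&(H>15)&(H<33)&(S>110)),("brass top",ok&(abs(lx)<25)&(z>70)&(z<85))):
    nb,l,s,_=cv2.connectedComponentsWithStats(m.astype(np.uint8))
    for i in range(1,nb):
        if s[i,4]>=6: k=l==i;print(nm,s[i,4],"lx",lx[k].mean().round(1),"ly",ly[k].mean().round(1),np.percentile(ly[k],[2,98]).round(1),"z",z[k].mean().round(1))
b=ok&(H>100)&(H<125)&(S>110)&(abs(lx)<29)&(abs(z-46)<3)&(abs(lx)>24)
print("carrier side walls ly",np.percentile(ly[b],[0.5,99.5]).round(1),b.sum())
for u in (0,):
    c=ok&(abs(z-46)<2.5)&(abs(lx)<22)&(H>100)&(H<125);hst,e=np.histogram(ly[c],bins=np.arange(-200,0,2));print([(int(e[i]),int(h)) for i,h in enumerate(hst) if h>8])
```

```text
t 47.97 tcp [ 630.9 -186.4  211.9] zax [-0.003  0.007 -1.   ] jawyaw 84.2 F [-0.5  0.2  0.2] w 31.7 q [-0.33  0.29  1.81  0.01  1.05 -1.8 ]
post top 213 lx -58.0 ly -101.0 [-108.8  -93.2] z 43.3
post top 196 lx 57.8 ly -100.9 [-108.4  -93.4] z 43.3
post yellow 51 lx -57.6 ly -101.1 [-102.8  -99.2] z 43.3
post yellow 45 lx 57.6 ly -101.0 [-102.7  -99.3] z 43.3
carrier yellow 18 lx -26.1 ly -100.6 [-102.3  -99. ] z 46.6
carrier yellow 55 lx -27.8 ly -292.3 [-294.7 -290.2] z 44.2
carrier yellow 20 lx 26.0 ly -100.5 [-102.2  -98.7] z 46.5
brass top 1665 lx 1.5 ly 241.0 [213.2 296.6] z 77.7
brass top 40 lx -9.0 ly 312.4 [309.4 315.9] z 72.5
brass top 553 lx -0.2 ly -5.8 [-9.4 -1.4] z 76.6
brass top 865 lx -0.2 ly -76.7 [-89.8 -63.5] z 75.4
brass top 856 lx -0.3 ly -120.8 [-134.1 -107.7] z 75.3
brass top 819 lx -1.1 ly -164.2 [-178.  -150.7] z 75.3
brass top 477 lx -11.0 ly -303.7 [-324.  -293.2] z 77.2
carrier side walls ly [-190.7  -10.4] 1326
[(-192, 75), (-190, 63), (-148, 51), (-146, 88), (-144, 10), (-102, 83), (-100, 47), (-58, 53), (-56, 85), (-14, 15), (-12, 90), (-10, 62)]
```

From straight above, the carrier marks (ly −100.55) and post marks (ly −101.05) agree to 0.5 mm, and all gear tops read z≈75.4. I hand in.

```bash
python3 -c "
from bench import *
print(close_job())"
```

```text
the job is handed in; nothing more can be done
None
```

The whole task is done and handed in at about 48 s of robot time. No verdict was reported, so success rests on the checks below.

**What I did:** I flipped the ring up with the hatch shut and swung the hatch open to about 105°. All three gear heads present went into pockets 2, 3 and 4. I then pushed the carrier to the station, pulled the hatch shut by its ring, and laid the ring flat.

**Last checks:**
- **Hatch and ring:** the hatch slope is 0.00 in all three cameras. The ring is at about 0.04 rad.
- **Carrier:** its marks line up with the post marks to 0.5 mm, seen from straight above.
- **Gear heads:** tops at z≈75.4 mm against 76 expected, each in its own pocket.
- **Bystanders:** no pixel changes around any of them in the scene camera.
- **Robot:** clear of everything, with no contact force.

**What failed or disagreed:**
- **Fingertips:** they sat about 36 mm farther back than the text says, so the first three tries at the ring closed empty.
- **Force spike:** the wrist force reached 113 N during the first push of the carrier, under the 120 N limit. I backed off and pushed on gently.
- **Carrier travel:** the cameras measured about 101 mm from the start, not 110. It then stood firm against up to 38 N. I trusted the alignment with the posts over the travel figure.
- **Closing force:** pressing the hatch shut gave about 50 N at the wrist, held through the fingers.

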